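# Pack two pottery gift sets at the market stall

### The arm

A 6-joint arm with a two-finger parallel gripper is mounted at the origin on the work surface. World frame = base frame: x ahead of the robot, y to its left, z up, the work surface at z = 0. Lengths are in m, angles in rad, forces in N, time in s.
With the tool pointing down it reaches from about 0.35 to 0.975 m from the base axis. Payload 4.9 kg.
Tool frame: the origin (TCP) lies at the very end of the fingers, on their centre line; the grasp point (between the pads) lies 19 mm behind it; x points along the fingers, y is the direction in which the jaws open and shut, and the axes are right-handed (so a half turn about x gives the same grasp; the last joint's range is limited). The gripper opens to 85 mm and grips with 20 to 120 N. Pads are 22 mm wide; open, the fingers measure 114 mm over their backs; the gripper's body (76 mm by 85 mm) begins 54 mm behind the grasp point. The pads swing forward as they close: fully open they stand 13 mm farther back than shut.
Start: joints at [1.114, 0.053, 1.613, -0, 1.476, -0.119], TCP at [0.207, 0.59, 0.231] pointing down, gripper open.
Joint ranges: [-3.01, 3.01], [-1.01, 2.22], [0.06, 2.58], [-1.02, 4.17], [0.09, 2.62], [-3.14, 3.14]. Speed limits (rad/s): [2.57, 2.57, 3.14, 3.14, 3.14, 3.14].

### API

Orientations are given as a rotation vector (axis times angle).
In Python, from station import ctrl gives the robot as it stands. The module is installed in compiled form; this text tells all that it offers.
- The arm moves only by the shell command python3 -m handwheel 'ROWS' [FORCE]. ROWS is JSON, one flat list of numbers, 7 for each row, row after row: the opening, from 0 (shut) to 1 (fully open), then the shift along the tool's x, y, z in m, then the turn, a rotation vector about the tool's x, y, z in degrees. A call has 1 to 12 rows; each row is the pose to reach, as a shift and turn from the pose commanded when the call began, along the tool's axes at that moment; what a row does not reach only later rows make up. A row lasts 1/12 s, in which the tool goes at most 41.7 mm and 7.16 degrees, less where a joint would pass 70% of its speed; a pose out of reach is approached as far as the arm can. A call with a gripper value outside its range is refused whole. The fingers move at their own pace and stop on an object; FORCE is the grip in N (left out, the last holds). Time passes only in rows, so rows that repeat a pose let the fingers close. It gives the time, the measured TCP pose, the force and the opening at its end, in the units of the state.
- ctrl.get_obs(): the state, without advancing time (a new reading comes with each control period).
- ctrl.get_image(name): name is "scene" or "top"; returns (picture, depth): 420x560x3 uint8, blue, green, red; 420x560 float32, m along the optical axis (not along the pixel's ray), 0 where there is no reading.
- ctrl.camera_params(name): a dict with "fov_y" (degrees; the focal length in pixels is half the picture's height over the tangent of half this angle, whatever the lens; pixels are square), "cx", "cy" (the principal point, pixels), "dist_coeffs" ([k1, k2, p1, p2, k3] as OpenCV has them; the pictures are not rectified), "R" (3x3) and "t" (3): a world point X has camera coordinates R X + t. Camera axes: x right, y down, z forward; pixel columns grow to the right and rows downward; lengths in m; the calibration is good to about 2 mm. A picture is of the moment at which its call begins. camera_params takes no time and is no camera call.
- ctrl.finish_job(): hands the job in, once; it reports no verdict.
The state is a dict: "t": time; "q": joint angles; "dq": joint speeds; "effort": joint torques, N m; "tool_pos": TCP position; "tool_rot": TCP orientation; "contact_force": force on the tool from outside, world axes, zero at the start; "wrist_torque": the same for the moment, N m; "opening": finger opening in m.
Only numpy, scipy, OpenCV 4.12 (cv2) and the standard library are available. Lean on these libraries where they do the work, as an engineer would, in place of code of your own. Each camera call takes 0.05 s, during which the arm holds its last target.

### The job

Make up two gift sets from the pottery on the stall table: the coffee set goes into the long carton with three compartments - the lidded sugar jar in the middle, the short handleless cup and the milk pourer either side of it - and the bedside set goes into the short carton with two compartments - the bud vase and the tall tumbler. Stand each piece upright on the floor of a compartment of its own, setting it down gently rather than dropping it, and let go of it. Leave the mug with the handle and the small open bowl where they stand.

Things in the scene. Friction and masses are not known exactly. Their poses are not given: they have to be found in the camera images.
- cup_center (a point): short straight handleless cup, open at the top, white speckled glaze over a bare sand-coloured clay foot; 60 mm across (54 at the very foot), 64 mm tall, wall 4 mm, about 0.14 kg. Point: on its axis, half-way up (32 mm above its underside); z up its axis.
- pourer_center (a point): milk pourer: slim straight open pot without handle, white speckled glaze over a bare sand-coloured clay foot, with a small V-shaped pouring lip; body 54 mm across, 80 mm tall, wall 4 mm, about 0.17 kg. Only the top 26 mm has the lip, which points along the pourer's own +x and reaches 38 mm from the axis; across its y the sides are plain. Point: on its axis, half-way up (40 mm above its underside); z up.
- jar_center (a point): lidded sugar jar, one rigid piece: straight round body, white speckled glaze over a bare sand-coloured clay foot, 58 mm across up to 60 mm, a flat brown wooden lid 57 mm across up to 68 mm and on it a wooden knob 22 mm across from 77 to the top at 86 mm; about 0.24 kg. Point: on its axis, half-way up (43 mm above its underside); z up.
- vase_center (a point): bud vase, the tallest piece, white speckled glaze over a bare sand-coloured clay foot: round belly 62 mm across at 32 mm height, thin straight neck 24 mm across from 76 to 112 mm height, flaring to a lip 31 mm across at the top, 125 mm; closed solid, about 0.22 kg. Point: on its axis, half-way up (62.5 mm above its underside); z up.
- tumbler_center (a point): tall handleless tumbler, open at the top, white speckled glaze over a bare sand-coloured clay foot; widening from 52 mm at the foot to 60 mm at the rim, 100 mm tall, wall 4 mm, about 0.20 kg. Point: on its axis, half-way up (50 mm above its underside); z up.
- long_carton: open shallow cardboard gift carton with three square compartments in a row, 84 x 244 mm outside, outer walls 26 mm high, dividers 23 mm high, all walls 4 mm thick, floor 4 mm thick lined with white paper; fixed to the table. Origin: centre of its underside, on the table top; the row runs along its y axis, compartments (76 x 76 mm) centred at y = -80, 0 and +80 mm, x = 0.
- short_carton: open shallow cardboard gift carton like the long one but with two square compartments, 84 x 164 mm outside, outer walls 26 mm high, divider 23 mm high, walls 4 mm, floor 4 mm thick lined with white paper; fixed to the table. Origin: centre of its underside, on the table top; the row runs along its y axis, compartments (76 x 76 mm) centred at y = -40 and +40 mm, x = 0.
- mug_center (a point): mug with a handle, same white glaze, 78 mm across, 88 mm tall; its handle points along its own -x and reaches 68 mm from the axis. Not part of either set: it stays where it is. Point: on its axis, half-way up (44 mm).
- bowl_center (a point): small open bowl, same white glaze, 84 mm across the rim, 44 mm tall. Not part of either set: it stays where it is. Point: on its axis, half-way up (22 mm).

How it is judged:
At the end, for the whole second after the job is handed in: Jar in the long carton's middle compartment, cup and pourer in its outer ones; vase and tumbler in the short carton: each within 25 mm of the carton's centre line, on its floor (height within 8 mm), upright within 0.12 rad, at rest, not held. Mug and bowl moved at most 25 mm; nothing dropped (x of jar_center in the frame of long_carton between -0.025 and 0.025 m and y of jar_center in the frame of long_carton between -0.025 and 0.025 m and z of jar_center in the frame of long_carton between 0.039 and 0.055 m and angle between each of jar_center, cup_center, pourer_center, vase_center, tumbler_center's own z axis and vertical below 0.12 rad and linear speed of each of jar, cup, pourer, vase, tumbler below 0.03 m/s and contact force between the fingers and jar below 0.05 N and x of cup_center in the frame of long_carton between -0.025 and 0.025 m and y of cup_center in the frame of long_carton between -0.105 and 0.105 m and z of cup_center in the frame of long_carton between 0.028 and 0.044 m and contact force between the fingers and cup below 0.05 N and x of pourer_center in the frame of long_carton between -0.025 and 0.025 m and y of pourer_center in the frame of long_carton between -0.105 and 0.105 m and z of pourer_center in the frame of long_carton between 0.036 and 0.052 m and contact force between the fingers and pourer below 0.05 N and x of vase_center in the frame of short_carton between -0.025 and 0.025 m and y of vase_center in the frame of short_carton between -0.065 and 0.065 m and z of vase_center in the frame of short_carton between 0.0585 and 0.0745 m and contact force between the fingers and vase below 0.05 N and x of tumbler_center in the frame of short_carton between -0.025 and 0.025 m and y of tumbler_center in the frame of short_carton between -0.065 and 0.065 m and z of tumbler_center in the frame of short_carton between 0.046 and 0.062 m and contact force between the fingers and tumbler below 0.05 N); the robot touches nothing.
It fails at once if a piece of a set is dropped or thrown: it moves faster than 0.7 m/s (a fall of 25 mm) without the fingers on it ((linear speed of cup above 0.7 m/s and contact force between the fingers and cup below 0.02 N) or (linear speed of pourer above 0.7 m/s and contact force between the fingers and pourer below 0.02 N) or (linear speed of jar above 0.7 m/s and contact force between the fingers and jar below 0.02 N) or (linear speed of vase above 0.7 m/s and contact force between the fingers and vase below 0.02 N) or (linear speed of tumbler above 0.7 m/s and contact force between the fingers and tumbler below 0.02 N)).
It fails at once if the mug, which is not for packing, is moved by more than 25 mm (distance of mug_center from where it was at the start of the episode above 0.025 m).
It fails at once if the bowl, which is not for packing, is moved by more than 25 mm (distance of bowl_center from where it was at the start of the episode above 0.025 m).
It also fails if it takes over 128 s, if anything falls off the work surface, if the arm or the gripper's body presses on something with over 40 N, if the wrist force passes 120 N, or if a joint passes its speed limit or range.

## Working session

There is one attempt and no reset: what is moved stays moved. The work goes in short steps, Python scripts to look and compute and a shell command to move; the robot and the scene stay as the last step left them, time stands still between calls to the robot, and variables do not carry over. Pictures are saved under pics/ and viewed, and the job is handed in when it is done.

```bash
mkdir -p pics; ls; python3 - <<'E'
from station import ctrl
import cv2,numpy as np
for n in ("scene","top"):
    im,d=ctrl.get_image(n)
    cv2.imwrite(f"pics/{n}0.png",im); np.save(f"pics/{n}0.npy",d)
    p=ctrl.camera_params(n); print(n,p)
o=ctrl.get_obs(); print(o)
E
```

```text
pics
scene {'fov_y': 54.60613907713697, 'cx': 275.5091854212068, 'cy': 208.5514723952823, 'dist_coeffs': array([-0.00623997,  0.        ,  0.        ,  0.        ,  0.        ]), 'R': array([[-0.42062704,  0.90720124,  0.00766775],
       [ 0.71486823,  0.33663143, -0.61289697],
       [-0.5586021 , -0.25231961, -0.79012563]]), 't': array([ 0.13753822, -0.29911353,  1.2623637 ])}
top {'fov_y': 51.30002134159426, 'cx': 278.6729737982743, 'cy': 212.20922573497543, 'dist_coeffs': array([0.01512129, 0.        , 0.        , 0.        , 0.        ]), 'R': array([[ 0.01415021, -0.99948977, -0.02863517],
       [-0.99120539, -0.01025303, -0.13193463],
       [ 0.13157372,  0.03025023, -0.99084473]]), 't': array([0.05675186, 0.47046679, 1.00312963])}
{'t': 0.1, 'q': array([ 1.11399967e+00,  5.32939431e-02,  1.61417581e+00,  1.79538949e-05,
        1.47596918e+00, -1.19008409e-01]), 'dq': array([ 0.00159345,  0.00054436, -0.00184136, -0.00159751,  0.00186419,
       -0.00135596]), 'effort': array([ 2.33782466e-04, -3.94902313e+01, -3.71362209e+01, -9.46590330e-05,
        3.94469389e-03,  5.43695052e-06]), 'tool_pos': array([0.20687565, 0.58917284, 0.2301726 ]), 'tool_rot': array([ 0.26369923,  1.55503627, -0.26648307]), 'contact_force': array([-0.11442011, -0.40355668, -0.05888629]), 'wrist_torque': array([0.01072157, 0.05925075, 0.0079604 ]), 'opening': 0.08529062858330583}
```

View pics/scene0.png

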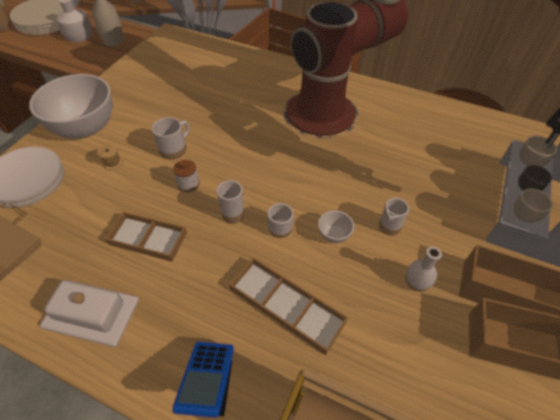

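View pics/top0.png

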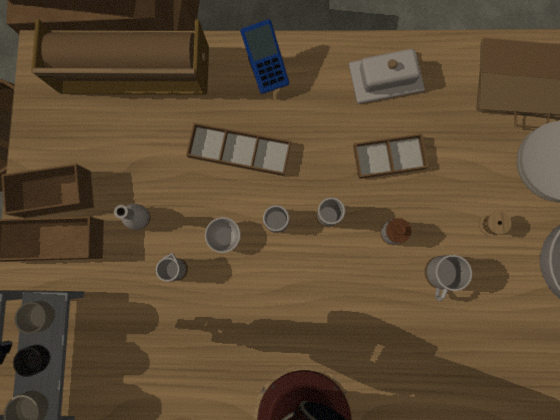

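The scene view shows the base at (320,60), mug (170,137), jar (186,175), tumbler (231,200), cup (280,220), bowl (336,227), pourer (395,215), vase (423,270), and cartons at (147,236) and (287,303). The top view shows the same pieces: vase lip (122,211), pourer (171,268), cup (276,218), tumbler (330,211), jar (395,232), long carton (240,150), short carton (391,157). Next I'll measure positions.

```bash
cat > h.py <<'E'
import cv2,numpy as np
from station import ctrl
def cam(n):
    p=ctrl.camera_params(n); f=210/np.tan(np.radians(p['fov_y']/2))
    K=np.array([[f,0,p['cx']],[0,f,p['cy']],[0,0,1]]); return K,np.array(p['dist_coeffs']),p['R'],p['t']
def cloud(n,d):
    K,D,R,t=cam(n); v,u=np.mgrid[0:420,0:560]
    px=np.stack([u,v],-1).reshape(-1,1,2).astype(float)
    xy=cv2.undistortPoints(px,K,D).reshape(-1,2)
    pc=np.c_[xy,np.ones(len(xy))]*d.reshape(-1,1)
    return ((pc-t)@R).reshape(420,560,3)   # R^T(pc-t)
def onplane(n,uv,z):
    K,D,R,t=cam(n); uv=np.array(uv,float).reshape(-1,1,2)
    xy=cv2.undistortPoints(uv,K,D).reshape(-1,2); r=np.c_[xy,np.ones(len(xy))]@R; c=-R.T@t
    return c+r*((z-c[2])/r[:,2])[:,None]
def proj(n,X):
    K,D,R,t=cam(n); return cv2.projectPoints(np.array(X,float).reshape(-1,1,3),cv2.Rodrigues(R)[0],t,K,D)[0].reshape(-1,2)
E
python3 - <<'E'
from h import *
objs=dict(vase=(132,214,.125),pourer=(171,268,.08),bowl=(222,234,.044),cup=(276,218,.064),tumbler=(330,211,.1),jar=(397,232,.086),mug=(449,273,.088))
P={n:cloud(n,np.load(f"pics/{n}0.npy")) for n in("top","scene")}
for n in P:
    z=P[n][...,2]; m=(np.load(f"pics/{n}0.npy")>0)
    print(n,"invalid",(~m).sum(),"table z",np.percentile(z[150:300,200:400],[5,25,50]))
for k,(u,v,h) in objs.items():
    c=onplane("top",[(u,v)],h*.7)[0]
    for n in P:
        Q=P[n].reshape(-1,3); near=np.hypot(*(Q[:,:2]-c[:2]).T)<.06
        q=Q[near&(Q[:,2]>h-.006)&(Q[:,2]<h+.008)]
        b=Q[near&(Q[:,2]>.012)]
        print(k,n,c.round(3),"top",len(q),np.median(q,0).round(4) if len(q) else '', "zmax",b[:,2].max().round(3) if len(b) else '', "box",(b[:,:2].min(0)).round(3),(b[:,:2].max(0)).round(3))
        if len(q)>8:
            A=np.c_[2*q[:,:2],np.ones(len(q))]; s=np.linalg.lstsq(A,(q[:,:2]**2).sum(1),rcond=None)[0]
            print("    circ",s[:2].round(4),np.sqrt(s[2]+s[0]**2+s[1]**2).round(4))
for n in P:
    im=cv2.imread(f"pics/{n}0.png"); 
    r={"top":(150,90,460,310),"scene":(90,100,460,360)}[n]
    c=im[r[1]:r[3],r[0]:r[2]]; cv2.imwrite(f"pics/{n}0z.png",cv2.resize(c,None,fx=2.1,fy=2.1,interpolation=cv2.INTER_CUBIC))
E
```

```text
top invalid 940 table z [-0.00274749 -0.00075555  0.00079193]
scene invalid 946 table z [-0.0020863  -0.00053108  0.00064464]
vase top [0.455 0.392 0.088] top 148 [0.4548 0.4023 0.1252] zmax 0.129 box [0.425 0.372] [0.484 0.427]
    circ [0.4553 0.4028] 0.0107
vase scene [0.455 0.392 0.088] top 173 [0.4595 0.405  0.1255] zmax 0.13 box [0.436 0.375] [0.488 0.435]
    circ [0.4579 0.4052] 0.011
pourer top [0.335 0.306 0.056] top 185 [0.34   0.3049 0.0797] zmax 0.084 box [0.306 0.281] [0.369 0.334]
    circ [0.3347 0.3074] 0.0258
pourer scene [0.335 0.306 0.056] top 184 [0.3449 0.308  0.0796] zmax 0.083 box [0.308 0.283] [0.372 0.338]
    circ [0.337  0.3096] 0.0258
bowl top [0.417 0.196 0.031] top 231 [0.4154 0.1974 0.0434] zmax 0.049 box [0.374 0.153] [0.453 0.234]
    circ [0.4135 0.1934] 0.0389
bowl scene [0.417 0.196 0.031] top 245 [0.4067 0.1974 0.0434] zmax 0.048 box [0.375 0.154] [0.458 0.237]
    circ [0.4165 0.1952] 0.0391
cup top [0.454 0.068 0.045] top 140 [0.453  0.0693 0.064 ] zmax 0.068 box [0.422 0.04 ] [0.48  0.097]
    circ [0.4519 0.0687] 0.0277
cup scene [0.454 0.068
[... 299 characters left out ...]
] top 173 [ 0.4693 -0.0521  0.0988] zmax 0.103 box [ 0.437 -0.082] [ 0.498 -0.023]
    circ [ 0.4682 -0.0526] 0.0277
jar top [ 0.423 -0.207  0.06 ] top 78 [ 0.4256 -0.2064  0.0865] zmax 0.091 box [ 0.398 -0.235] [ 0.455 -0.178]
    circ [ 0.4262 -0.2071] 0.0077
jar scene [ 0.423 -0.207  0.06 ] top 57 [ 0.4281 -0.2062  0.085 ] zmax 0.09 box [ 0.401 -0.234] [ 0.459 -0.177]
    circ [ 0.4284 -0.207 ] 0.0086
mug top [ 0.333 -0.32   0.062] top 258 [ 0.3344 -0.3226  0.0875] zmax 0.094 box [ 0.276 -0.358] [ 0.373 -0.279]
    circ [ 0.3347 -0.3199] 0.0366
mug scene [ 0.333 -0.32   0.062] top 174 [ 0.3392 -0.3157  0.0864] zmax 0.091 box [ 0.279 -0.357] [ 0.377 -0.277]
    circ [ 0.3364 -0.3174] 0.037
```

```bash
python3 - <<'E'
from h import *
P={n:cloud(n,np.load(f"pics/{n}0.npy")) for n in("top","scene")}
for k,(u,v) in dict(long=(240,150),short=(391,157)).items():
    c=onplane("top",[(u,v)],.02)[0]
    for n in P:
        Q=P[n].reshape(-1,3); R=.15 if k=="long" else .11
        q=Q[(np.hypot(*(Q[:,:2]-c[:2]).T)<R)&(Q[:,2]>.019)&(Q[:,2]<.032)][:,:2]
        q=q[:, :]
        r=cv2.minAreaRect((q*1000).astype(np.float32)); print(k,n,len(q),r)
        box=cv2.boxPoints(r); print((box/1000).round(3).tolist())
# image-based: dark brown walls / white floors
im=cv2.imread("pics/top0.png"); 
hsv=cv2.cvtColor(im,cv2.COLOR_BGR2HSV)
z=P["top"][...,2]
# floor papers: low saturation, bright
m=((hsv[...,1]<60)&(hsv[...,2]>110)).astype(np.uint8)*255
nl,lab,st,ce=cv2.connectedComponentsWithStats(m)
for i in range(1,nl):
    if 300<st[i,4]<1500 and 120<ce[i][1]<190: print("paper",ce[i],st[i,4],onplane("top",[ce[i]],.004)[0].round(4))
# pourer lip: farthest rim points from body centre
for n in P:
    Q=P[n].reshape(-1,3); c=np.array([.336,.3085]); d=Q[:,:2]-c; r=np.hypot(*d.T)
    s=(r>.0315)&(r<.045)&(Q[:,2]>.06)&(Q[:,2]<.088); print(n,s.sum(),np.degrees(np.arctan2(d[s,1].mean(),d[s,0].mean())))
E
```

```text
long top 698 ((627.4610595703125, 164.7428436279297), (244.5189666748047, 85.39102172851562), 79.59591674804688)
[[0.5630000233650208, 0.052000001072883606], [0.6470000147819519, 0.03700000047683716], [0.6919999718666077, 0.2770000100135803], [0.6079999804496765, 0.2930000126361847]]
long scene 1035 ((629.2438354492188, 165.9347686767578), (244.71212768554688, 86.59526824951172), 79.26460266113281)
[[0.5640000104904175, 0.05400000140070915], [0.6489999890327454, 0.03799999877810478], [0.6949999928474426, 0.27799999713897705], [0.609000027179718, 0.2939999997615814]]
short top 530 ((611.9762573242188, -203.9340057373047), (85.22041320800781, 164.91619873046875), 8.490046501159668)
[[0.5580000281333923, -0.1289999932050705], [0.5820000171661377, -0.2919999957084656], [0.6660000085830688, -0.27900001406669617], [0.6420000195503235, -0.11599999666213989]]
short scene 603 ((613.8462524414062, -203.13458251953125), (86.98021697998047, 166.19586181640625), 8.940303802490234)
[[0.5580000281333923, -0.12800000607967377], [0.5839999914169312, -0.2919999957084656], [0.6700000166893005, -0.27799999713897705], [0.6439999938011169, -0.11400000005960464]]
paper [212.43347639 144.1888412 ] 466 [0.6428 0.2309 0.004 ]
paper [243.25568182 150.03977273] 528 [0.6283 0.1536 0.004 ]
paper [409.57773852 154.02120141] 566 [ 0.6206 -0.2554  0.004 ]
paper [274.91877256 156.07942238] 554 [0.6134 0.0746 0.004 ]
paper [377.92982456 158.6705653 ] 513 [ 0.6084 -0.1783  0.004 ]
top 4 -17.670776157204813
scene 10 -10.575427045005364
```

View pics/top0z.png

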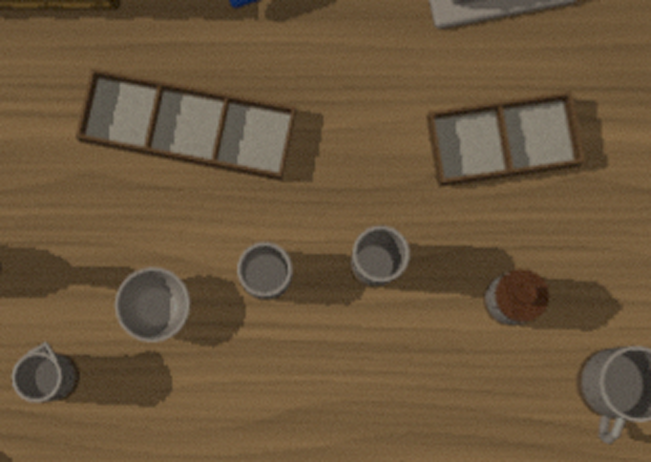

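View pics/scene0z.png

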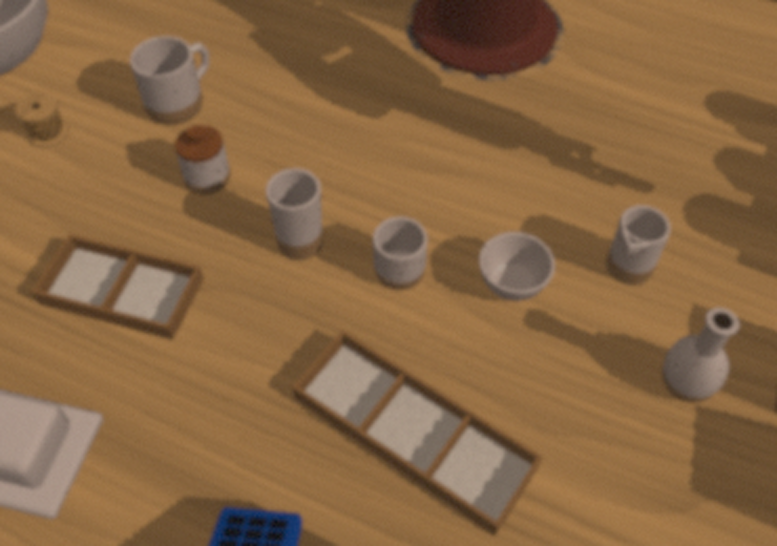

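```bash
cat >> h.py <<'E'
from scipy.spatial.transform import Rotation as Ro
OBJ=dict(vase=(.4566,.404),pourer=(.336,.3085),bowl=(.415,.1943),cup=(.4533,.0697),tumbler=(.4668,-.0536),jar=(.4272,-.207),mug=(.3355,-.3187),
 Lp=(.643,.244),L0=(.6283,.1653),Lm=(.6135,.0867),Sp=(.607,-.164),Sm=(.619,-.243))
def plan(x,y,z,jaw,o=None):
    """jaw: world angle (deg) of the tool's y axis, tool x straight down"""
    o=o or ctrl.get_obs(); R0=Ro.from_rotvec(o['tool_rot']); a=np.radians(jaw)
    ty=np.array([np.cos(a),np.sin(a),0]); tx=np.array([0,0,-1.]); R1=Ro.from_matrix(np.c_[tx,ty,np.cross(tx,ty)])
    s=R0.inv().apply(np.array([x,y,z])-o['tool_pos']); w=(R0.inv()*R1).as_rotvec(degrees=True)
    print("shift",s.round(4),"turn",w.round(2),"| dist",np.linalg.norm(s).round(3))
def status():
    o=ctrl.get_obs(); M=Ro.from_rotvec(o['tool_rot']).as_matrix()
    print("t",round(o['t'],2),"pos",o['tool_pos'].round(4),"jaw",np.degrees(np.arctan2(M[1,1],M[0,1])).round(1),"xaxis",M[:,0].round(3),"q",o['q'].round(2),"F",o['contact_force'].round(1),"open",round(o['opening'],4))
    return o
E
python3 - <<'E'
from h import *
o=status()
P=cloud("top",np.load("pics/top0.npy"))
for (u0,u1,v0,v1) in [(0,90,165,215),(0,95,218,262),(0,75,290,420)]:
    q=P[v0:v1,u0:u1].reshape(-1,3); q=q[q[:,2]>.02]; print(q.min(0).round(3),q.max(0).round(3))
print("lip",onplane("top",[(170.5,255.7)],.08), onplane("top",[(170,269)],.08), onplane("scene",[(390,216)],.08))
plan(.4566,.404,.25,0)
E
python3 -m handwheel '[1,0,0,0,0,0,0]' 35
```

```text
t 0.1 pos [0.2069 0.5892 0.2302] jaw 70.6 xaxis [-0.001 -0.002 -1.   ] q [ 1.11  0.05  1.61  0.    1.48 -0.12] F [-0.1 -0.4 -0.1] open 0.0853
[0.334 0.031 0.02 ] [0.574 0.71  1.058]
[0.334 0.031 0.02 ] [0.449 0.729 1.058]
[-0.008  0.031  0.02 ] [0.334 0.717 1.058]
lip [[0.36257941 0.30206548 0.08      ]] [[0.33304873 0.30177335 0.08      ]] [[0.36784814 0.30295642 0.08      ]]
shift [-0.0197 -0.092   0.297 ] turn [7.065e+01 5.000e-02 1.000e-01] | dist 0.312
t: 0.18
tool_pos: [0.2069, 0.5893, 0.2304]
tool_rot: [0.264, 1.555, -0.266]
contact_force: [-0.6, -0.3, 0.0]
opening: 0.0851
```

```bash
python3 - <<'E'
from h import *
d=np.load("pics/top0.npy");P=cloud("top",d); P[d==0]=-1
for (u0,u1,v0,v1) in [(0,95,165,215),(0,95,218,262),(10,75,290,420)]:
    q=P[v0:v1,u0:u1].reshape(-1,3); q=q[q[:,2]>.02]; print(q.min(0).round(3),np.percentile(q[:,2],[50,98]).round(3),q[:,:].max(0).round(3))
plan(.336,.3085,.16,78.3)
E
```

```text
[0.454 0.519 0.02 ] [0.057 0.077] [0.574 0.71  0.081]
[0.349 0.488 0.02 ] [0.067 0.078] [0.449 0.729 0.079]
[-0.006  0.526  0.02 ] [0.082 0.13 ] [0.279 0.673 0.26 ]
shift [ 0.0707 -0.2221  0.2148] turn [-7.65 -0.01  0.08] | dist 0.317
```

```bash
python3 -m handwheel '[1,0.0,-0.03,0.03,0,0,0, 1,0.0,-0.06,0.058,-2,0,0, 1,0.01,-0.085,0.083,-4,0,0, 1,0.02,-0.11,0.107,-6,0,0, 1,0.03,-0.135,0.131,-7.65,0,0, 1,0.04,-0.16,0.155,-7.65,0,0, 1,0.05,-0.185,0.179,-7.65,0,0, 1,0.06,-0.205,0.198,-7.65,0,0, 1,0.0707,-0.217,0.21,-7.65,0,0, 1,0.0707,-0.2221,0.2148,-7.65,0,0, 1,0.0707,-0.2221,0.2148,-7.65,0,0]' 35
python3 - <<'E'
from h import *
status(); plan(.336,.3085,.030,78.3)
E
```

```text
t: 1.1
tool_pos: [0.3362, 0.3078, 0.16]
tool_rot: [0.162, 1.566, -0.163]
contact_force: [0.3, -0.6, -0.3]
opening: 0.085
t 1.1 pos [0.3362 0.3078 0.16  ] jaw 78.2 xaxis [-0.001 -0.001 -1.   ] q [ 0.58 -0.32  2.07  0.    1.39 -0.79] F [ 0.3 -0.6 -0.3] open 0.085
shift [ 0.13    0.0008 -0.0002] turn [-0.14 -0.06  0.06] | dist 0.13
```

```bash
python3 -m handwheel '[1,0.02,0,0,0,0,0, 1,0.045,0,0,0,0,0, 1,0.07,0.0008,0,0,0,0, 1,0.095,0.0008,0,0,0,0, 1,0.115,0.0008,0,0,0,0, 1,0.13,0.0008,0,0,0,0, 1,0.13,0.0008,0,0,0,0, 0.5,0.13,0.0008,0,0,0,0, 0.3,0.13,0.0008,0,0,0,0, 0.3,0.13,0.0008,0,0,0,0, 0.3,0.13,0.0008,0,0,0,0, 0.3,0.13,0.0008,0,0,0,0]' 35
python3 - <<'E'
from h import *
status()
for n in("top","scene"):
    im,d=ctrl.get_image(n); cv2.imwrite(f"pics/{n}1.png",im)
    u,v=proj(n,[.336,.3085,.06])[0].astype(int); print(n,u,v)
    c=im[max(0,v-70):v+70,max(0,u-90):u+90]; cv2.imwrite(f"pics/{n}1z.png",cv2.resize(c,None,fx=4,fy=4,interpolation=cv2.INTER_CUBIC))
E
```

```text
t: 2.1
tool_pos: [0.3377, 0.311, 0.0328]
tool_rot: [0.163, 1.562, -0.158]
contact_force: [-1.0, 0.8, 6.5]
opening: 0.0544
t 2.1 pos [0.3377 0.311  0.0328] jaw 78.3 xaxis [ 0.003  0.003 -1.   ] q [ 0.58 -0.14  2.15  0.    1.12 -0.79] F [-1.   0.8  6.5] open 0.0544
top 169 267
scene 393 212
```

View pics/scene1z.png

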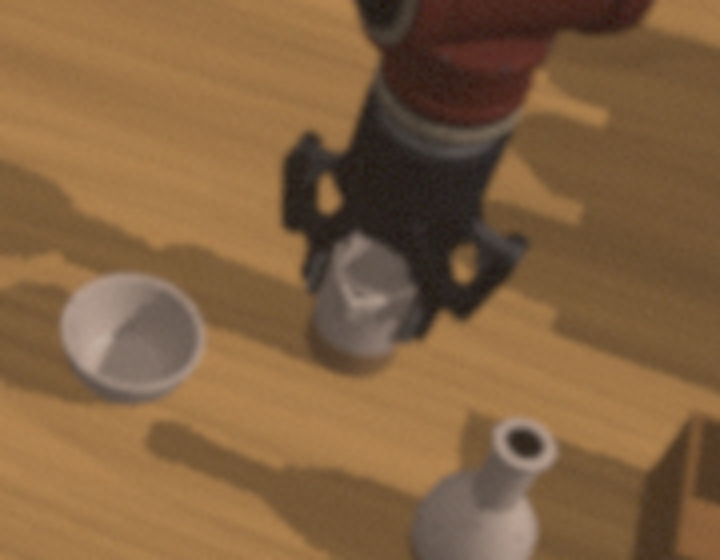

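The pourer is held with 54.4 mm opening; the picture shows the fingers on its plain sides at about (365,290), with the lip free. Next I lift it.

```bash
python3 -m handwheel '[0.3,-0.005,0,0,0,0,0, 0.3,-0.015,0,0,0,0,0, 0.3,-0.03,0,0,0,0,0, 0.3,-0.05,0,0,0,0,0, 0.3,-0.07,0,0,0,0,0, 0.3,-0.085,0,0,0,0,0, 0.3,-0.095,0,0,0,0,0, 0.3,-0.1,0,0,0,0,0, 0.3,-0.1,0,0,0,0,0]' 40
python3 - <<'E'
from h import *
status(); plan(.643,.244,.125,79.4); 
im,d=ctrl.get_image("scene"); cv2.imwrite("pics/s2.png",im)
E
```

```text
t: 2.95
tool_pos: [0.3368, 0.31, 0.1318]
tool_rot: [0.161, 1.563, -0.159]
contact_force: [0.3, -0.4, -2.0]
opening: 0.0544
t 2.95 pos [0.3368 0.31   0.1318] jaw 78.3 xaxis [ 0.002  0.001 -1.   ] q [ 0.58 -0.28  2.09 -0.    1.33 -0.79] F [ 0.3 -0.4 -2. ] open 0.0544
shift [ 0.0073 -0.0025  0.3132] turn [-1.11  0.09 -0.08] | dist 0.313
```

View pics/s2.png

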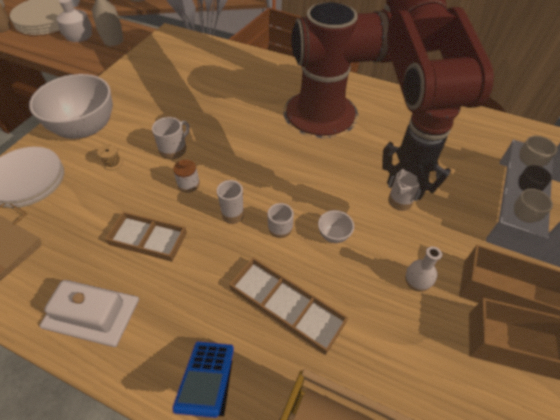

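```bash
python3 -m handwheel '[0.3,0,0,0.01,0,0,0, 0.3,0,0,0.03,0,0,0, 0.3,0,0,0.06,0,0,0, 0.3,0,0,0.095,0,0,0, 0.3,0,0,0.13,0,0,0, 0.3,0,0,0.165,0,0,0, 0.3,0.002,-0.001,0.2,-1,0,0, 0.3,0.004,-0.0025,0.235,-1,0,0, 0.3,0.006,-0.0025,0.265,-1,0,0, 0.3,0.0073,-0.0025,0.29,-1,0,0, 0.3,0.0073,-0.0025,0.305,-1.1,0,0, 0.3,0.0073,-0.0025,0.3132,-1.1,0,0]' 40
python3 -m handwheel '[0.3,0,0,0,0,0,0, 0.3,0,0,0,0,0,0]' 40
python3 - <<'E'
from h import *
status(); plan(.643,.244,.048,79.4); 
im,d=ctrl.get_image("top"); cv2.imwrite("pics/t3.png",im)
u,v=proj("top",[.643,.244,.04])[0].astype(int)
cv2.imwrite("pics/t3z.png",cv2.resize(im[v-60:v+60,u-80:u+80],None,fx=4,fy=4,interpolation=cv2.INTER_CUBIC))
E
```

```text
t: 4.0
tool_pos: [0.644, 0.242, 0.1207]
tool_rot: [0.146, 1.568, -0.148]
contact_force: [0.1, 0.2, -2.0]
opening: 0.0542
t: 4.17
tool_pos: [0.6419, 0.2434, 0.1218]
tool_rot: [0.145, 1.568, -0.146]
contact_force: [1.3, -0.2, -2.9]
opening: 0.0541
t 4.17 pos [0.6419 0.2434 0.1218] jaw 79.4 xaxis [-0.003 -0.    -1.   ] q [ 0.25  0.28  1.55  0.    1.32 -1.13] F [ 1.3 -0.2 -2.9] open 0.0541
shift [0.0738 0.0009 0.0012] turn [-0.02 -0.14  0.05] | dist 0.074
```

View pics/t3z.png

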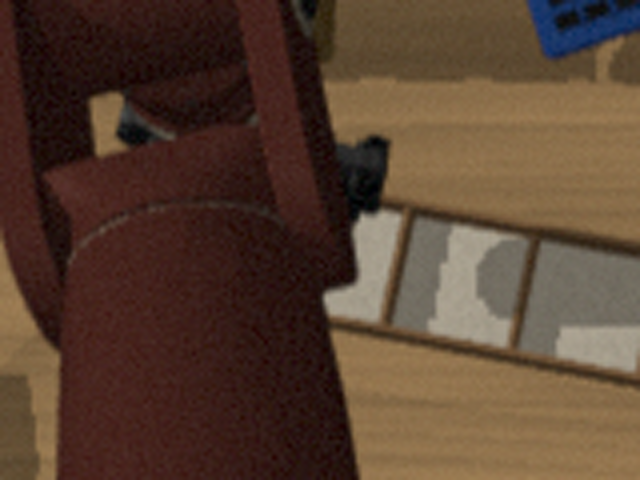

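The arm blocks the top view; a finger end shows at (370,175), beside the compartment at the left end of the row. I'll descend now.

```bash
python3 -m handwheel '[0.3,0.01,0.001,0.001,0,0,0, 0.3,0.025,0.001,0.001,0,0,0, 0.3,0.04,0.001,0.001,0,0,0, 0.3,0.052,0.001,0.001,0,0,0, 0.3,0.062,0.001,0.001,0,0,0, 0.3,0.069,0.001,0.001,0,0,0, 0.3,0.073,0.001,0.001,0,0,0, 0.3,0.073,0.001,0.001,0,0,0, 0.3,0.073,0.001,0.001,0,0,0]' 40
python3 - <<'E'
from h import *
status(); plan(.643,.244,.037,79.4); 
im,d=ctrl.get_image("scene"); 
u,v=proj("scene",[.643,.244,.04])[0].astype(int)
cv2.imwrite("pics/s4z.png",cv2.resize(im[v-60:v+60,u-80:u+80],None,fx=4,fy=4,interpolation=cv2.INTER_CUBIC))
E
```

```text
t: 4.97
tool_pos: [0.6439, 0.2446, 0.0505]
tool_rot: [0.145, 1.566, -0.145]
contact_force: [0.8, 0.4, -2.1]
opening: 0.0539
t 4.97 pos [0.6439 0.2446 0.0505] jaw 79.4 xaxis [ 0.  0. -1.] q [ 0.26  0.36  1.58 -0.    1.2  -1.13] F [ 0.8  0.4 -2.1] open 0.0539
shift [ 0.0135 -0.0008 -0.0008] turn [-0.    0.02 -0.01] | dist 0.014
```

View pics/s4z.png

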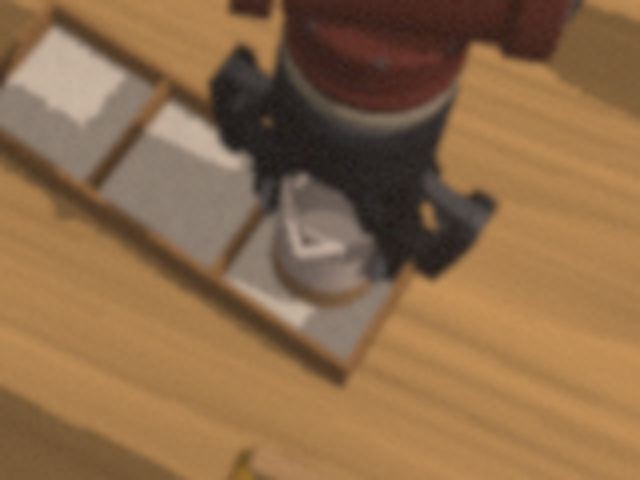

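The pourer hangs inside the end compartment, with its foot at (325,290). Lowering slowly.

```bash
python3 -m handwheel '[0.3,0.003,0,0,0,0,0, 0.3,0.006,0,0,0,0,0, 0.3,0.009,0,0,0,0,0, 0.3,0.011,0,0,0,0,0, 0.3,0.0125,0,0,0,0,0, 0.3,0.014,0,0,0,0,0, 0.3,0.014,0,0,0,0,0, 0.3,0.014,0,0,0,0,0]' 40
python3 -c "
from h import *
status()"
```

```text
t: 5.68
tool_pos: [0.6439, 0.2445, 0.037]
tool_rot: [0.145, 1.566, -0.145]
contact_force: [-1.5, 0.1, 2.7]
opening: 0.054
t 5.68 pos [0.6439 0.2445 0.037 ] jaw 79.4 xaxis [ 0. -0. -1.] q [ 0.26  0.37  1.58 -0.    1.18 -1.13] F [-1.5  0.1  2.7] open 0.054
```

Contact felt (+2.7 N). Release and retreat.

```bash
python3 -m handwheel '[0.62,0,0,0,0,0,0, 0.7,0,0,0,0,0,0, 0.85,0,0,0,0,0,0, 0.85,0,0,0,0,0,0, 0.85,0,0,0,0,0,0, 0.85,-0.015,0,0,0,0,0, 0.85,-0.035,0,0,0,0,0, 0.85,-0.06,0,0,0,0,0, 0.85,-0.09,0,0,0,0,0, 0.85,-0.12,0,0,0,0,0, 0.85,-0.14,0,0,0,0,0, 0.85,-0.15,0,0,0,0,0]' 40
python3 - <<'E'
from h import *
status(); plan(.4272,-.207,.2,0);plan(.4533,.0697,.2,0);plan(.4272,-.207,.2,180)
im,d=ctrl.get_image("scene"); cv2.imwrite("pics/s5.png",im)
u,v=proj("scene",[.643,.244,.04])[0].astype(int)
cv2.imwrite("pics/s5z.png",cv2.resize(im[v-60:v+60,u-80:u+80],None,fx=4,fy=4,interpolation=cv2.INTER_CUBIC))
E
```

```text
t: 6.68
tool_pos: [0.6457, 0.2451, 0.1924]
tool_rot: [0.147, 1.559, -0.143]
contact_force: [0.4, -0.4, -0.4]
opening: 0.0727
t 6.68 pos [0.6457 0.2451 0.1924] jaw 79.4 xaxis [ 0.008  0.002 -1.   ] q [ 0.26  0.22  1.49  0.    1.42 -1.13] F [ 0.4 -0.4 -0.4] open 0.0727
shift [-0.0101 -0.4845 -0.1315] turn [79.4   0.2  -0.44] | dist 0.502
shift [-0.0094 -0.2077 -0.1568] turn [79.4   0.2  -0.44] | dist 0.26
shift [-0.0101 -0.4845 -0.1315] turn [-100.6     0.46    0.21] | dist 0.502
```

View pics/s5z.png

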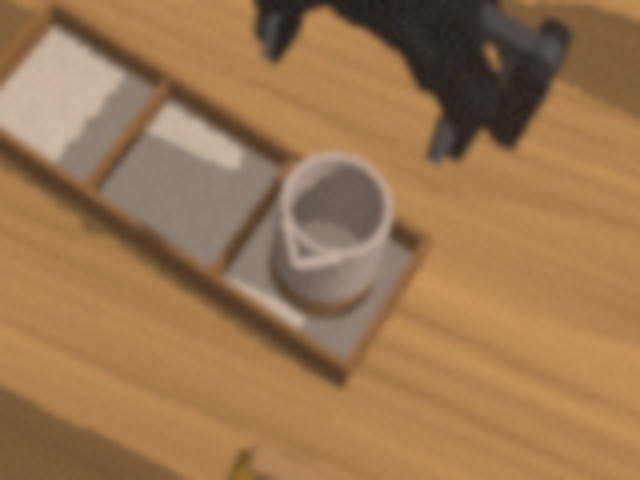

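The pourer stands upright in the end compartment, its rim at (335,210) and its lip clear. Jar next.

```bash
python3 -m handwheel '[0.9,0,-0.02,-0.005,4,0,0, 0.9,0,-0.05,-0.013,11,0,0, 0.9,0,-0.085,-0.022,18,0,0, 1,0,-0.125,-0.034,25,0,0, 1,0,-0.165,-0.045,32,0,0, 1,0,-0.205,-0.055,39,0,0, 1,0,-0.245,-0.066,46,0,0, 1,0,-0.285,-0.077,53,0,0, 1,0,-0.32,-0.087,60,0,0, 1,0,-0.355,-0.097,67,0,0, 1,0,-0.39,-0.107,74,0,0, 1,0,-0.42,-0.115,81,0,0]' 40
python3 - <<'E'
from h import *
status(); plan(.4272,-.207,.13,-10.6)
E
```

```text
t: 7.73
tool_pos: [0.4514, -0.1485, 0.185]
tool_rot: [1.234, 1.194, -1.236]
contact_force: [-0.0, 0.3, 0.3]
opening: 0.0855
t 7.73 pos [ 0.4514 -0.1485  0.185 ] jaw -2.0 xaxis [-0.002  0.001 -1.   ] q [-0.47 -0.28  2.   -0.    1.43 -0.44] F [-0.   0.3  0.3] open 0.0855
shift [ 0.055  -0.022   0.0594] turn [ 8.61 -0.02  0.11] | dist 0.084
```

```bash
python3 -m handwheel '[1,0.01,-0.006,0.02,4,0,0, 1,0.03,-0.015,0.04,8.6,0,0, 1,0.045,-0.022,0.055,8.6,0,0, 1,0.055,-0.022,0.0594,8.6,0,0, 1,0.055,-0.022,0.0594,8.6,0,0]' 40
python3 - <<'E'
from h import *
status(); plan(.4272,-.207,.030,-10.6)
E
```

```text
t: 8.15
tool_pos: [0.4275, -0.2053, 0.1277]
tool_rot: [1.341, 1.125, -1.343]
contact_force: [-0.5, -0.3, -0.4]
opening: 0.0853
t 8.15 pos [ 0.4275 -0.2053  0.1277] jaw -10.3 xaxis [-0.005  0.004 -1.   ] q [-0.6  -0.23  2.05  0.    1.32 -0.42] F [-0.5 -0.3 -0.4] open 0.0853
shift [0.0977 0.0005 0.002 ] turn [ 0.28 -0.16  0.33] | dist 0.098
```

```bash
python3 -m handwheel '[1,0.02,0,0,0,0,0, 1,0.045,0,0,0,0,0, 1,0.07,0,0,0,0,0, 1,0.09,0,0,0,0,0, 1,0.1,0,0,0,0,0, 1,0.1,0,0,0,0,0, 0.5,0.1,0,0,0,0,0, 0.3,0.1,0,0,0,0,0, 0.3,0.1,0,0,0,0,0, 0.3,0.1,0,0,0,0,0, 0.3,0.1,0,0,0,0,0]' 40
python3 - <<'E'
from h import *
status()
im,d=ctrl.get_image("scene"); cv2.imwrite("pics/s6.png",im)
u,v=proj("scene",[.427,-.207,.04])[0].astype(int)
cv2.imwrite("pics/s6z.png",cv2.resize(im[v-60:v+60,u-80:u+80],None,fx=4,fy=4,interpolation=cv2.INTER_CUBIC))
E
```

```text
t: 9.07
tool_pos: [0.4313, -0.2068, 0.0336]
tool_rot: [1.34, 1.116, -1.337]
contact_force: [0.1, 0.2, 5.8]
opening: 0.0567
t 9.07 pos [ 0.4313 -0.2068  0.0336] jaw -10.2 xaxis [ 0.003 -0.002 -1.   ] q [-0.6  -0.09  2.11  0.    1.12 -0.43] F [0.1 0.2 5.8] open 0.0567
```

View pics/s6z.png

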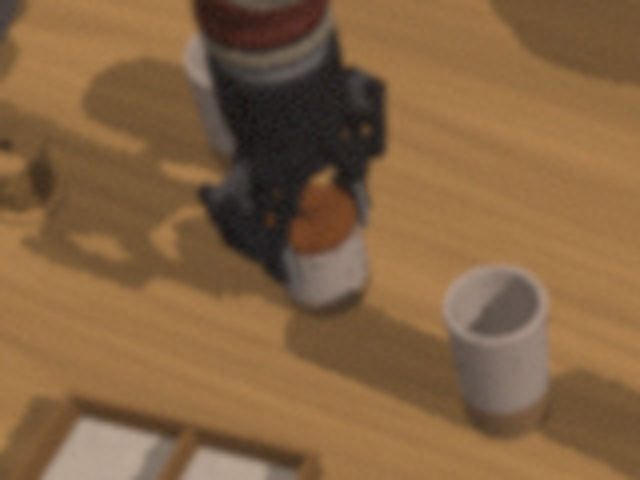

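The opening of 56.7 mm suggests the pads sit on the lid (57 mm). I'll regrip 6 mm lower, which still clears the carton walls.

```bash
python3 -m handwheel '[0.8,0,0,0,0,0,0, 0.8,0,0,0,0,0,0, 0.8,0.006,0,0,0,0,0, 0.8,0.006,0,0,0,0,0, 0.8,0.006,0,0,0,0,0, 0.3,0.006,0,0,0,0,0, 0.3,0.006,0,0,0,0,0, 0.3,0.006,0,0,0,0,0, 0.3,0.006,0,0,0,0,0, 0.3,0.006,0,0,0,0,0]' 40
python3 - <<'E'
from h import *
status()
E
```

```text
t: 9.95
tool_pos: [0.4298, -0.206, 0.0253]
tool_rot: [1.339, 1.119, -1.339]
contact_force: [1.5, -0.4, -0.1]
opening: 0.0575
t 9.95 pos [ 0.4298 -0.206   0.0253] jaw -10.2 xaxis [ 0. -0. -1.] q [-0.6  -0.08  2.11 -0.    1.11 -0.43] F [ 1.5 -0.4 -0.1] open 0.0575
```

```bash
python3 -m handwheel '[0.3,-0.005,0,0,0,0,0, 0.3,-0.015,0,0,0,0,0, 0.3,-0.03,0,0,0,0,0, 0.3,-0.05,0,0,0,0,0, 0.3,-0.075,0,0,0,0,0, 0.3,-0.1,0,0,0,0,0, 0.3,-0.12,0,0,0,0,0, 0.3,-0.135,0,0,0,0,0, 0.3,-0.14,0,0,0,0,0, 0.3,-0.14,0,0,0,0,0]' 45
python3 - <<'E'
from h import *
status(); plan(.6283,.1653,.165,-10.6)
im,d=ctrl.get_image("scene"); cv2.imwrite("pics/s7.png",im)
E
```

```text
t: 10.78
tool_pos: [0.4305, -0.2065, 0.1675]
tool_rot: [1.339, 1.116, -1.338]
contact_force: [0.5, 0.5, -1.9]
opening: 0.057
t 10.78 pos [ 0.4305 -0.2065  0.1675] jaw -10.2 xaxis [ 0.003 -0.002 -1.   ] q [-0.6  -0.27  2.02 -0.    1.39 -0.43] F [ 0.5  0.5 -1.9] open 0.057
shift [ 0.0023  0.1288 -0.4009] turn [ 0.39  0.09 -0.2 ] | dist 0.421
```

View pics/s7.png

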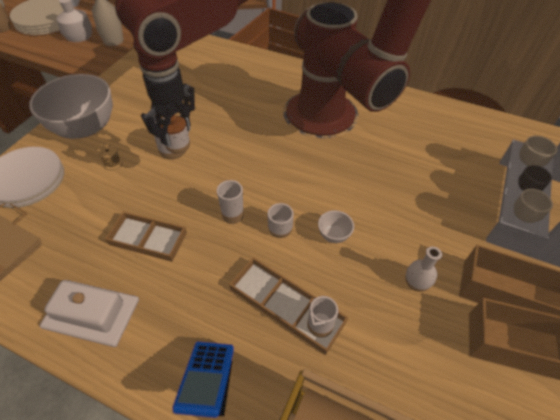

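The jar is lifted at (177,135), still upright, and the pourer stands in its compartment at (322,315). Carry it over.

```bash
python3 -m handwheel '[0.3,0,0.004,-0.012,0,0,0, 0.3,0,0.013,-0.04,0,0,0, 0.3,0,0.024,-0.076,0,0,0, 0.3,0,0.036,-0.114,0,0,0, 0.3,0,0.048,-0.152,0,0,0, 0.3,0,0.06,-0.19,0,0,0, 0.3,0,0.072,-0.228,0,0,0, 0.3,0,0.085,-0.266,0,0,0, 0.3,0,0.097,-0.304,0,0,0, 0.3,0,0.109,-0.34,0,0,0, 0.3,0.001,0.119,-0.37,0.4,0,0, 0.3,0.0023,0.126,-0.39,0.4,0,0]' 45
python3 -m handwheel '[0.3,0,0.002,-0.008,0,0,0, 0.3,0,0.0028,-0.0109,0,0,0, 0.3,0,0.0028,-0.0109,0,0,0]' 45
python3 - <<'E'
from h import *
status(); plan(.6283,.1653,.05,-10.6)
E
```

```text
t: 11.83
tool_pos: [0.6225, 0.1585, 0.1605]
tool_rot: [1.341, 1.119, -1.345]
contact_force: [0.0, 0.4, -2.0]
opening: 0.0572
t: 12.08
tool_pos: [0.6267, 0.1657, 0.1613]
tool_rot: [1.342, 1.117, -1.346]
contact_force: [-0.7, -0.5, -1.2]
opening: 0.0567
t 12.08 pos [0.6267 0.1657 0.1613] jaw -10.6 xaxis [-0.003 -0.001 -1.   ] q [ 0.14  0.16  1.62 -0.    1.37  0.33] F [-0.7 -0.5 -1.2] open 0.0567
shift [ 1.113e-01  2.000e-03 -1.000e-04] turn [0.03 0.08 0.15] | dist 0.111
```

```bash
python3 -m handwheel '[0.3,0.01,0,0,0,0,0, 0.3,0.03,0.001,0,0,0,0, 0.3,0.055,0.001,0,0,0,0, 0.3,0.075,0.001,0,0,0,0, 0.3,0.092,0.001,0,0,0,0, 0.3,0.105,0.001,0,0,0,0, 0.3,0.112,0.001,0,0,0,0, 0.3,0.112,0.001,0,0,0,0, 0.3,0.112,0.001,0,0,0,0]' 45
python3 - <<'E'
from h import *
status(); plan(.6283,.1653,.029,-10.6)
im,d=ctrl.get_image("scene"); 
u,v=proj("scene",[.628,.165,.04])[0].astype(int)
cv2.imwrite("pics/s8z.png",cv2.resize(im[v-60:v+60,u-80:u+80],None,fx=4,fy=4,interpolation=cv2.INTER_CUBIC))
E
```

```text
t: 12.83
tool_pos: [0.6287, 0.1652, 0.0512]
tool_rot: [1.345, 1.115, -1.345]
contact_force: [0.1, -1.0, -1.2]
opening: 0.0569
t 12.83 pos [0.6287 0.1652 0.0512] jaw -10.6 xaxis [ 0.  0. -1.] q [ 0.14  0.28  1.68 -0.    1.19  0.33] F [ 0.1 -1.  -1.2] open 0.0569
shift [ 0.0222 -0.0004 -0.0001] turn [-0.04 -0.   -0.01] | dist 0.022
```

View pics/s8z.png

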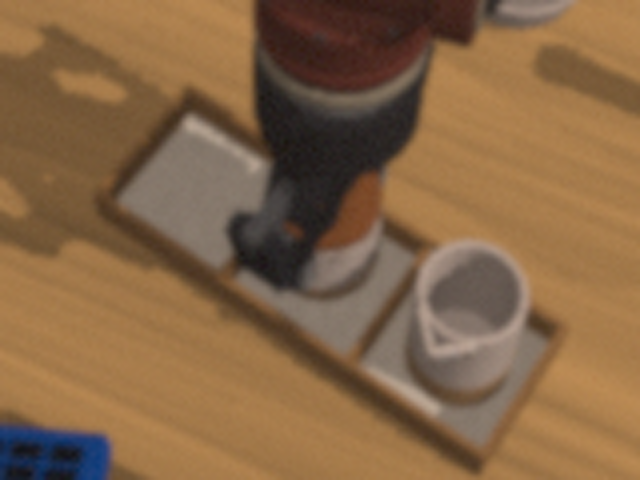

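The jar is over the middle compartment, foot at about (345,290). Lower gently.

```bash
python3 -m handwheel '[0.3,0.004,0,0,0,0,0, 0.3,0.008,0,0,0,0,0, 0.3,0.012,0,0,0,0,0, 0.3,0.016,0,0,0,0,0, 0.3,0.018,0,0,0,0,0, 0.3,0.020,0,0,0,0,0, 0.3,0.0215,0,0,0,0,0, 0.3,0.0225,0,0,0,0,0, 0.3,0.0225,0,0,0,0,0, 0.3,0.0225,0,0,0,0,0]' 45
python3 -c "
from h import *
status()"
```

```text
t: 13.72
tool_pos: [0.6288, 0.1657, 0.0294]
tool_rot: [1.344, 1.116, -1.344]
contact_force: [-2.8, 0.3, 3.8]
opening: 0.0567
t 13.72 pos [0.6288 0.1657 0.0294] jaw -10.6 xaxis [ 0.  0. -1.] q [0.14 0.3  1.69 0.   1.15 0.33] F [-2.8  0.3  3.8] open 0.0567
```

```bash
python3 -m handwheel '[0.65,0,0,0,0,0,0, 0.75,0,0,0,0,0,0, 0.85,0,0,0,0,0,0, 0.85,0,0,0,0,0,0, 0.85,-0.01,0,0,0,0,0, 0.9,-0.03,0,0,0,0,0, 0.9,-0.055,0,0,0,0,0, 0.9,-0.08,0,0,0,0,0, 0.9,-0.11,0,0,0,0,0, 0.9,-0.13,0,0,0,0,0, 0.9,-0.14,0,0,0,0,0]' 45
python3 - <<'E'
from h import *
status(); plan(.4533,.0697,.13,-10.6)
im,d=ctrl.get_image("scene"); 
u,v=proj("scene",[.628,.165,.04])[0].astype(int)
cv2.imwrite("pics/s9z.png",cv2.resize(im[v-60:v+60,u-80:u+80],None,fx=4,fy=4,interpolation=cv2.INTER_CUBIC))
E
```

```text
t: 14.63
tool_pos: [0.6305, 0.1659, 0.1736]
tool_rot: [1.349, 1.112, -1.338]
contact_force: [0.4, -0.6, 0.4]
opening: 0.0768
t 14.63 pos [0.6305 0.1659 0.1736] jaw -10.6 xaxis [ 0.007  0.001 -1.   ] q [0.14 0.15 1.61 0.   1.38 0.33] F [ 0.4 -0.6  0.4] open 0.0768
shift [ 0.0423 -0.1568  0.1273] turn [-0.   -0.13 -0.38] | dist 0.206
```

View pics/s9z.png

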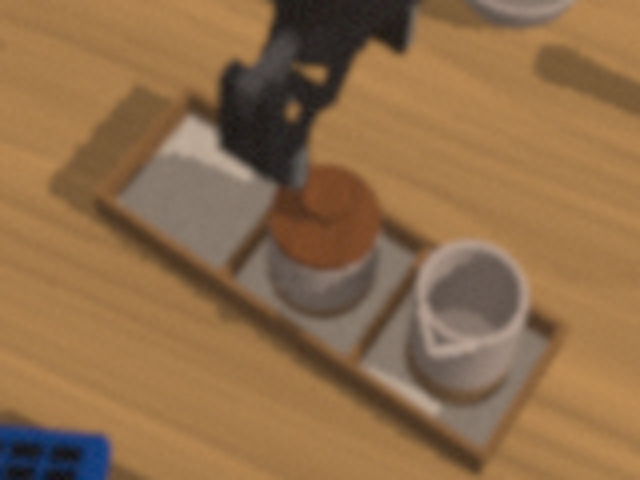

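The jar stands upright in the middle compartment, lid at (325,215). Next the cup, with the same jaw angle.

```bash
python3 -m handwheel '[1,0,-0.015,0.012,0,0,0, 1,0,-0.04,0.033,0,0,0, 1,0.005,-0.07,0.057,0,0,0, 1,0.015,-0.1,0.081,0,0,0, 1,0.025,-0.125,0.101,0,0,0, 1,0.035,-0.145,0.117,0,0,0, 1,0.0423,-0.1568,0.1273,0,0,0, 1,0.0423,-0.1568,0.1273,0,0,0, 1,0.0423,-0.1568,0.1273,0,0,0]' 40
python3 - <<'E'
from h import *
status(); plan(.4533,.0697,.027,-10.6)
E
```

```text
t: 15.43
tool_pos: [0.45, 0.0692, 0.1249]
tool_rot: [1.344, 1.117, -1.346]
contact_force: [0.6, -0.2, -0.0]
opening: 0.0851
t 15.43 pos [0.45   0.0692 0.1249] jaw -10.7 xaxis [-0.002  0.    -1.   ] q [-0.01 -0.28  2.1   0.    1.32  0.17] F [ 0.6 -0.2 -0. ] open 0.0851
shift [ 0.0979  0.0033 -0.0011] turn [-0.06  0.    0.09] | dist 0.098
```

```bash
python3 -m handwheel '[1,0.02,0.003,-0.001,0,0,0, 1,0.045,0.003,-0.001,0,0,0, 1,0.07,0.003,-0.001,0,0,0, 1,0.09,0.003,-0.001,0,0,0, 1,0.098,0.003,-0.001,0,0,0, 1,0.098,0.003,-0.001,0,0,0, 0.6,0.098,0.003,-0.001,0,0,0, 0.3,0.098,0.003,-0.001,0,0,0, 0.3,0.098,0.003,-0.001,0,0,0, 0.3,0.098,0.003,-0.001,0,0,0, 0.3,0.098,0.003,-0.001,0,0,0]' 40
python3 -c "
from h import *
status()"
python3 -m handwheel '[0.3,-0.005,0,0,0,0,0, 0.3,-0.015,0,0,0,0,0, 0.3,-0.03,0,0,0,0,0, 0.3,-0.05,0,0,0,0,0, 0.3,-0.07,0,0,0,0,0, 0.3,-0.085,0,0,0,0,0, 0.3,-0.095,0,0,0,0,0, 0.3,-0.1,0,0,0,0,0, 0.3,-0.1,0,0,0,0,0]' 40
python3 - <<'E'
from h import *
status(); plan(.6135,.0867,.12,-10.6)
im,d=ctrl.get_image("scene"); cv2.imwrite("pics/s10.png",im)
E
```

```text
t: 16.35
tool_pos: [0.4558, 0.0699, 0.0303]
tool_rot: [1.346, 1.114, -1.341]
contact_force: [-1.8, 1.3, 5.9]
opening: 0.058
t 16.35 pos [0.4558 0.0699 0.0303] jaw -10.6 xaxis [ 0.004  0.    -1.   ] q [-0.01 -0.13  2.15  0.    1.12  0.18] F [-1.8  1.3  5.9] open 0.058
t: 17.1
tool_pos: [0.4548, 0.0697, 0.1296]
tool_rot: [1.346, 1.114, -1.342]
contact_force: [0.1, -0.9, -1.7]
opening: 0.0579
t 17.1 pos [0.4548 0.0697 0.1296] jaw -10.6 xaxis [ 0.003 -0.    -1.   ] q [-0.01 -0.27  2.09 -0.    1.33  0.18] F [ 0.1 -0.9 -1.7] open 0.0579
shift [ 0.01    0.1528 -0.0459] turn [-0.01 -0.02 -0.14] | dist 0.16
```

View pics/s10.png

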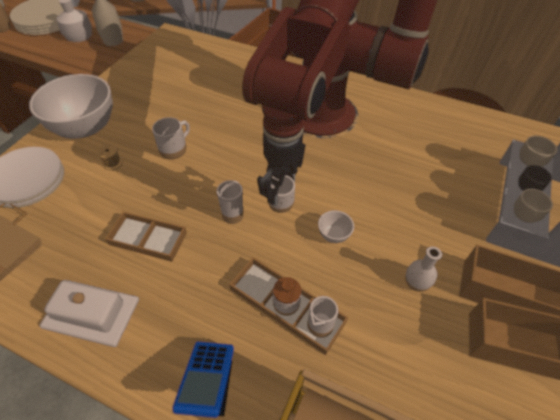

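The cup is lifted at (284,195). Carry it to the free outer compartment (its centre is near (258,285)).

```bash
python3 -m handwheel '[0.3,0,0.01,-0.003,0,0,0, 0.3,0,0.03,-0.009,0,0,0, 0.3,0,0.055,-0.017,0,0,0, 0.3,0.002,0.08,-0.024,0,0,0, 0.3,0.004,0.105,-0.032,0,0,0, 0.3,0.006,0.125,-0.038,0,0,0, 0.3,0.008,0.142,-0.043,0,0,0, 0.3,0.01,0.15,-0.0455,0,0,0, 0.3,0.01,0.1528,-0.0459,0,0,0, 0.3,0.01,0.1528,-0.0459,0,0,0]' 40
python3 - <<'E'
from h import *
status(); plan(.6135,.0867,.05,-10.6)
E
```

```text
t: 17.98
tool_pos: [0.612, 0.0867, 0.1168]
tool_rot: [1.343, 1.118, -1.347]
contact_force: [-1.1, 0.7, -1.8]
opening: 0.058
t 17.98 pos [0.612  0.0867 0.1168] jaw -10.6 xaxis [-0.003 -0.    -1.   ] q [ 0.02  0.13  1.72 -0.    1.29  0.21] F [-1.1  0.7 -1.8] open 0.058
shift [ 0.0668  0.0017 -0.0003] turn [-0.    0.04  0.16] | dist 0.067
```

```bash
python3 -m handwheel '[0.3,0.01,0.001,0,0,0,0, 0.3,0.025,0.001,0,0,0,0, 0.3,0.04,0.001,0,0,0,0, 0.3,0.053,0.001,0,0,0,0, 0.3,0.062,0.001,0,0,0,0, 0.3,0.067,0.001,0,0,0,0, 0.3,0.067,0.001,0,0,0,0, 0.3,0.067,0.001,0,0,0,0]' 40
python3 - <<'E'
from h import *
status(); plan(.6135,.0867,.034,-10.6)
im,d=ctrl.get_image("scene"); 
u,v=proj("scene",[.628,.165,.04])[0].astype(int)
cv2.imwrite("pics/s11z.png",cv2.resize(im[v-60:v+60,u-80:u+80],None,fx=4,fy=4,interpolation=cv2.INTER_CUBIC))
E
```

```text
t: 18.65
tool_pos: [0.6138, 0.0866, 0.0513]
tool_rot: [1.344, 1.116, -1.344]
contact_force: [0.6, 1.0, -1.6]
opening: 0.058
t 18.65 pos [0.6138 0.0866 0.0513] jaw -10.6 xaxis [ 0. -0. -1.] q [ 0.02  0.21  1.76 -0.    1.17  0.21] F [ 0.6  1.  -1.6] open 0.058
shift [ 0.0173 -0.0003 -0.    ] turn [-0.   -0.   -0.01] | dist 0.017
```

View pics/s11z.png

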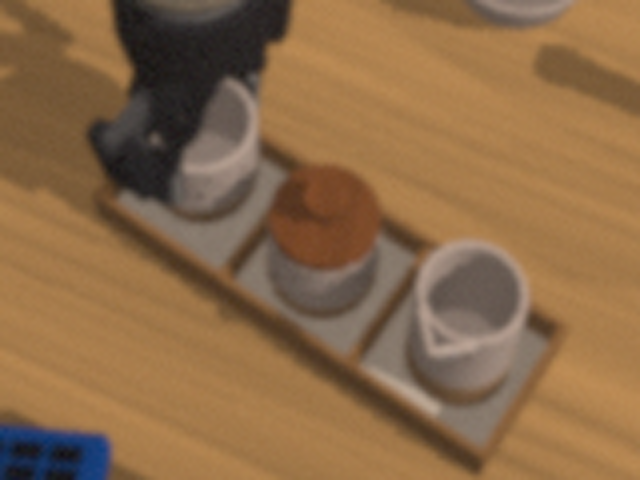

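The cup is inside its compartment's outline, foot near (210,205). Lower it.

```bash
python3 -m handwheel '[0.3,0.004,0,0,0,0,0, 0.3,0.008,0,0,0,0,0, 0.3,0.011,0,0,0,0,0, 0.3,0.013,0,0,0,0,0, 0.3,0.015,0,0,0,0,0, 0.3,0.0165,0,0,0,0,0, 0.3,0.018,0,0,0,0,0, 0.3,0.018,0,0,0,0,0, 0.3,0.018,0,0,0,0,0]' 40
python3 -c "
from h import *
status()"
```

```text
t: 19.45
tool_pos: [0.6141, 0.0867, 0.0345]
tool_rot: [1.344, 1.116, -1.344]
contact_force: [-4.3, -0.7, 6.1]
opening: 0.058
t 19.45 pos [0.6141 0.0867 0.0345] jaw -10.6 xaxis [ 0.  0. -1.] q [0.02 0.24 1.76 0.   1.15 0.21] F [-4.3 -0.7  6.1] open 0.058
```

```bash
python3 -m handwheel '[0.66,0,0,0,0,0,0, 0.75,0,0,0,0,0,0, 0.85,0,0,0,0,0,0, 0.85,0,0,0,0,0,0, 0.85,-0.01,0,0,0,0,0, 0.9,-0.03,0,0,0,0,0, 0.9,-0.055,0,0,0,0,0, 0.9,-0.08,0,0,0,0,0, 0.9,-0.11,0,0,0,0,0, 0.9,-0.13,0,0,0,0,0, 0.9,-0.14,0,0,0,0,0]' 40
python3 - <<'E'
from h import *
status(); plan(.4668,-.0536,.16,8.7)
im,d=ctrl.get_image("scene"); 
u,v=proj("scene",[.628,.165,.04])[0].astype(int)
cv2.imwrite("pics/s12z.png",cv2.resize(im[v-60:v+60,u-80:u+80],None,fx=4,fy=4,interpolation=cv2.INTER_CUBIC))
E
```

```text
t: 20.37
tool_pos: [0.6157, 0.0866, 0.1782]
tool_rot: [1.348, 1.111, -1.339]
contact_force: [0.5, 0.0, 0.8]
opening: 0.0769
t 20.37 pos [0.6157 0.0866 0.1782] jaw -10.6 xaxis [ 0.007  0.    -1.   ] q [ 0.02  0.08  1.68 -0.    1.38  0.21] F [0.5 0.  0.8] open 0.0769
shift [ 0.0172 -0.1207  0.1653] turn [-1.93e+01 -1.00e-02 -3.90e-01] | dist 0.205
```

View pics/s12z.png

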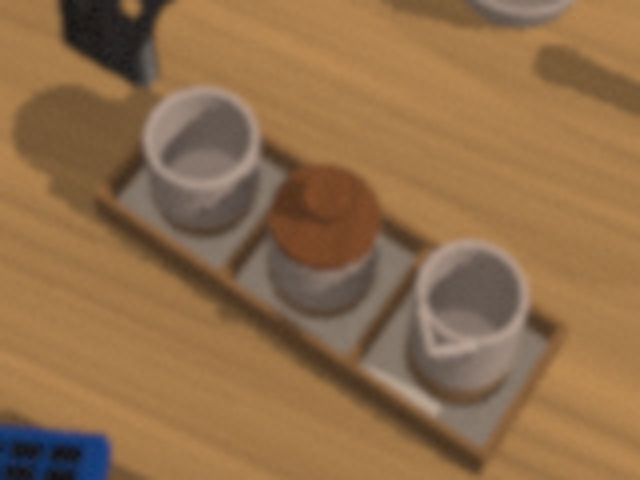

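All three coffee pieces stand upright in their compartments: cup (205,160), jar (325,240), pourer (465,320). Tumbler next.

```bash
python3 -m handwheel '[1,0,-0.012,0.016,-3,0,0, 1,0,-0.032,0.044,-8,0,0, 1,0,-0.054,0.074,-14,0,0, 1,0.003,-0.077,0.105,-19,0,0, 1,0.008,-0.096,0.132,-19.3,0,0, 1,0.013,-0.111,0.152,-19.3,0,0, 1,0.0172,-0.1207,0.1653,-19.3,0,0, 1,0.0172,-0.1207,0.1653,-19.3,0,0, 1,0.0172,-0.1207,0.1653,-19.3,0,0]' 40
python3 - <<'E'
from h import *
status(); plan(.4668,-.0536,.048,8.7)
E
```

```text
t: 21.17
tool_pos: [0.4638, -0.0538, 0.1547]
tool_rot: [1.098, 1.278, -1.098]
contact_force: [0.8, -0.2, -1.0]
opening: 0.0852
t 21.17 pos [ 0.4638 -0.0538  0.1547] jaw 8.6 xaxis [-0.002  0.001 -1.   ] q [-0.28 -0.28  2.05  0.    1.37 -0.43] F [ 0.8 -0.2 -1. ] open 0.0852
shift [0.1067 0.0032 0.0004] turn [-0.09 -0.06  0.08] | dist 0.107
```

```bash
python3 -m handwheel '[1,0.02,0.002,0,0,0,0, 1,0.045,0.002,0,0,0,0, 1,0.07,0.002,0,0,0,0, 1,0.09,0.002,0,0,0,0, 1,0.104,0.002,0,0,0,0, 1,0.107,0.002,0,0,0,0, 1,0.107,0.002,0,0,0,0, 0.6,0.107,0.002,0,0,0,0, 0.3,0.107,0.002,0,0,0,0, 0.3,0.107,0.002,0,0,0,0, 0.3,0.107,0.002,0,0,0,0, 0.3,0.107,0.002,0,0,0,0]' 40
python3 -c "
from h import *
status()"
python3 -m handwheel '[0.3,-0.005,0,0,0,0,0, 0.3,-0.015,0,0,0,0,0, 0.3,-0.03,0,0,0,0,0, 0.3,-0.05,0,0,0,0,0, 0.3,-0.075,0,0,0,0,0, 0.3,-0.095,0,0,0,0,0, 0.3,-0.11,0,0,0,0,0, 0.3,-0.12,0,0,0,0,0, 0.3,-0.12,0,0,0,0,0, 0.3,-0.12,0,0,0,0,0]' 40
python3 - <<'E'
from h import *
status(); plan(.619,-.243,.15,8.7)
im,d=ctrl.get_image("scene"); cv2.imwrite("pics/s13.png",im)
u,v=proj("scene",[.47,-.07,.1])[0].astype(int)
cv2.imwrite("pics/s13z.png",cv2.resize(im[v-60:v+60,u-80:u+80],None,fx=4,fy=4,interpolation=cv2.INTER_CUBIC))
E
```

```text
t: 22.17
tool_pos: [0.468, -0.0536, 0.0509]
tool_rot: [1.097, 1.274, -1.095]
contact_force: [-1.7, 0.7, 6.0]
opening: 0.0589
t 22.17 pos [ 0.468  -0.0536  0.0509] jaw 8.7 xaxis [ 0.003 -0.001 -1.   ] q [-0.27 -0.13  2.11  0.    1.16 -0.42] F [-1.7  0.7  6. ] open 0.0589
t: 23.0
tool_pos: [0.4666, -0.0534, 0.1691]
tool_rot: [1.097, 1.277, -1.096]
contact_force: [-0.3, 0.5, -2.7]
opening: 0.0585
t 23.0 pos [ 0.4666 -0.0534  0.1691] jaw 8.7 xaxis [ 0. -0. -1.] q [-0.27 -0.29  2.03  0.    1.4  -0.42] F [-0.3  0.5 -2.7] open 0.0585
shift [0.0192 0.122  0.2105] turn [-0.01  0.01 -0.02] | dist 0.244
```

View pics/s13z.png

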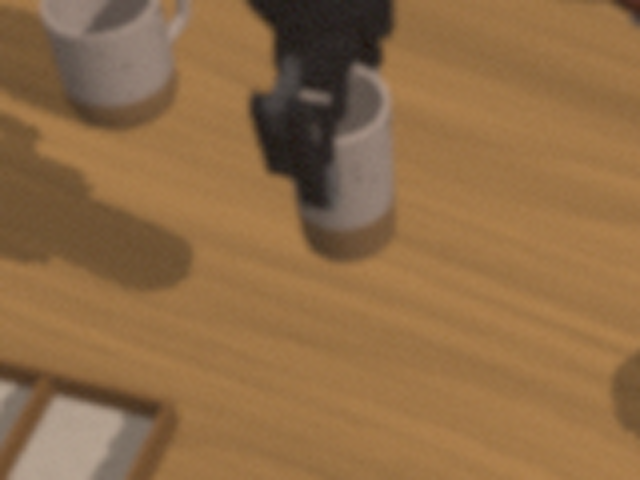

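The tumbler is held upright (345,170). Carry it to the far compartment of the short carton.

```bash
python3 -m handwheel '[0.3,0,0.007,0.012,0,0,0, 0.3,0,0.02,0.034,0,0,0, 0.3,0,0.038,0.065,0,0,0, 0.3,0,0.055,0.095,0,0,0, 0.3,0.002,0.072,0.124,0,0,0, 0.3,0.005,0.088,0.152,0,0,0, 0.3,0.008,0.102,0.176,0,0,0, 0.3,0.012,0.113,0.194,0,0,0, 0.3,0.016,0.12,0.206,0,0,0, 0.3,0.0192,0.122,0.2105,0,0,0, 0.3,0.0192,0.122,0.2105,0,0,0]' 40
python3 - <<'E'
from h import *
status(); plan(.619,-.243,.07,8.7)
E
```

```text
t: 23.97
tool_pos: [0.6179, -0.2431, 0.1465]
tool_rot: [1.097, 1.282, -1.099]
contact_force: [-0.8, 0.3, -3.1]
opening: 0.0588
t 23.97 pos [ 0.6179 -0.2431  0.1465] jaw 8.6 xaxis [-0.005  0.002 -1.   ] q [-0.49  0.21  1.59 -0.    1.35 -0.64] F [-0.8  0.3 -3.1] open 0.0588
shift [0.0765 0.0014 0.0003] turn [-0.06 -0.17  0.24] | dist 0.077
```

```bash
python3 -m handwheel '[0.3,0.01,0,0,0,0,0, 0.3,0.025,0,0,0,0,0, 0.3,0.042,0,0,0,0,0, 0.3,0.057,0,0,0,0,0, 0.3,0.069,0,0,0,0,0, 0.3,0.0765,0,0,0,0,0, 0.3,0.0765,0,0,0,0,0, 0.3,0.0765,0,0,0,0,0]' 40
python3 - <<'E'
from h import *
status(); plan(.619,-.243,.055,8.7)
im,d=ctrl.get_image("scene"); 
u,v=proj("scene",[.613,-.2035,.04])[0].astype(int)
cv2.imwrite("pics/s14z.png",cv2.resize(im[v-60:v+60,u-80:u+80],None,fx=4,fy=4,interpolation=cv2.INTER_CUBIC))
E
```

```text
t: 24.63
tool_pos: [0.6188, -0.2427, 0.0728]
tool_rot: [1.097, 1.278, -1.097]
contact_force: [1.0, -0.1, -3.1]
opening: 0.0586
t 24.63 pos [ 0.6188 -0.2427  0.0728] jaw 8.7 xaxis [-0.001  0.    -1.   ] q [-0.49  0.28  1.63  0.    1.23 -0.64] F [ 1.  -0.1 -3.1] open 0.0586
shift [0.0178 0.0001 0.0003] turn [ 0.   -0.03  0.04] | dist 0.018
```

View pics/s14z.png

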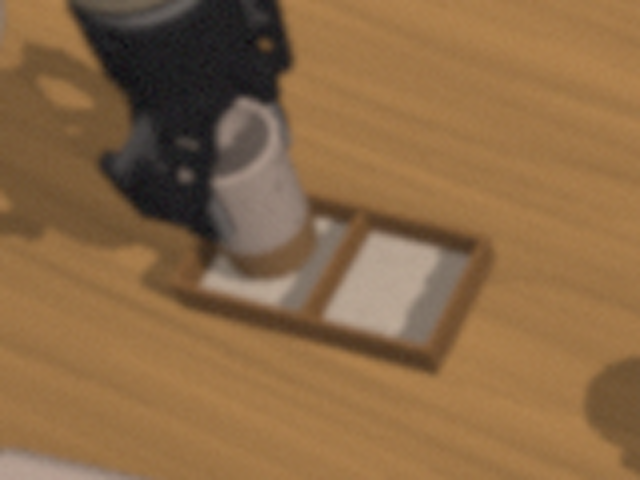

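```bash
python3 -c "
from h import *
print(proj('scene',[[.619,-.243,.022],[.619,-.243,.122],[.613,-.2035,.04]]))"
python3 -m handwheel '[0.3,0.004,0,0,0,0,0, 0.3,0.008,0,0,0,0,0, 0.3,0.011,0,0,0,0,0, 0.3,0.013,0,0,0,0,0, 0.3,0.015,0,0,0,0,0, 0.3,0.017,0,0,0,0,0, 0.3,0.018,0,0,0,0,0, 0.3,0.0185,0,0,0,0,0, 0.3,0.0185,0,0,0,0,0]' 40
python3 -c "
from h import *
status()"
```

```text
[[130.30749549 228.90898435]
 [117.66678489 202.47237174]
 [143.72159319 228.48751205]]
t: 25.43
tool_pos: [0.6192, -0.2431, 0.0551]
tool_rot: [1.097, 1.277, -1.097]
contact_force: [-0.7, 0.8, -1.1]
opening: 0.0589
t 25.43 pos [ 0.6192 -0.2431  0.0551] jaw 8.7 xaxis [ 0. -0. -1.] q [-0.49  0.3   1.64 -0.    1.2  -0.64] F [-0.7  0.8 -1.1] open 0.0589
```

```bash
python3 -m handwheel '[0.3,0.0015,0,0,0,0,0, 0.3,0.002,0,0,0,0,0, 0.3,0.002,0,0,0,0,0]' 40
python3 -m handwheel '[0.67,0,0,0,0,0,0, 0.75,0,0,0,0,0,0, 0.85,0,0,0,0,0,0, 0.85,0,0,0,0,0,0, 0.85,-0.01,0,0,0,0,0, 0.9,-0.03,0,0,0,0,0, 0.9,-0.055,0,0,0,0,0, 0.9,-0.085,0,0,0,0,0, 0.9,-0.115,0,0,0,0,0, 0.9,-0.145,0,0,0,0,0, 0.9,-0.165,0,0,0,0,0, 0.9,-0.175,0,0,0,0,0]' 40
python3 - <<'E'
from h import *
status(); plan(.4566,.404,.23,8.7)
im,d=ctrl.get_image("scene"); 
u,v=proj("scene",[.613,-.2035,.04])[0].astype(int)
cv2.imwrite("pics/s15z.png",cv2.resize(im[v-60:v+60,u-80:u+80],None,fx=4,fy=4,interpolation=cv2.INTER_CUBIC))
E
```

```text
t: 25.68
tool_pos: [0.6194, -0.2435, 0.055]
tool_rot: [1.096, 1.277, -1.097]
contact_force: [-5.7, 0.1, 7.2]
opening: 0.0587
t: 26.68
tool_pos: [0.6207, -0.2437, 0.2332]
tool_rot: [1.097, 1.27, -1.094]
contact_force: [0.2, 0.8, 0.5]
opening: 0.0764
t 26.68 pos [ 0.6207 -0.2437  0.2332] jaw 8.7 xaxis [ 0.006 -0.003 -1.   ] q [-0.49  0.14  1.51  0.    1.48 -0.64] F [0.2 0.8 0.5] open 0.0764
shift [ 1.000e-04 -6.420e-02 -6.651e-01] turn [ 0.    0.24 -0.33] | dist 0.668
```

View pics/s15z.png

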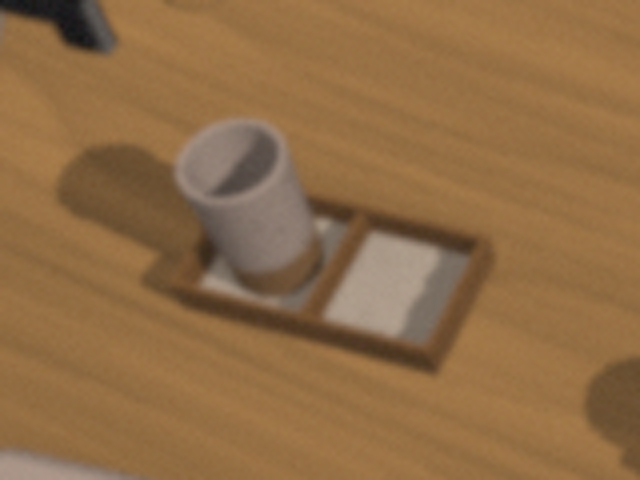

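The tumbler stands upright in the short carton, rim (233,160), foot (275,275). Move to the vase.

```bash
python3 -m handwheel '[1,0,-0.001,-0.015,0,0,0, 1,0,-0.004,-0.045,0,0,0, 1,0,-0.008,-0.083,0,0,0, 1,0,-0.012,-0.123,0,0,0, 1,0,-0.016,-0.163,0,0,0, 1,0,-0.02,-0.203,0,0,0, 1,0,-0.024,-0.243,0,0,0, 1,0,-0.028,-0.283,0,0,0, 1,0,-0.032,-0.323,0,0,0, 1,0,-0.036,-0.363,0,0,0, 1,0,-0.04,-0.403,0,0,0, 1,0,-0.043,-0.44,0,0,0]' 35
python3 - <<'E'
from h import *
status(); plan(.4566,.404,.18,8.7)
E
```

```text
t: 27.73
tool_pos: [0.5072, 0.1877, 0.2251]
tool_rot: [1.094, 1.28, -1.099]
contact_force: [1.1, -0.3, -0.6]
opening: 0.0854
t 27.73 pos [0.5072 0.1877 0.2251] jaw 8.7 xaxis [-0.004 -0.    -1.   ] q [ 0.22 -0.14  1.81  0.    1.48  0.06] F [ 1.1 -0.3 -0.6] open 0.0854
shift [ 0.0452 -0.017  -0.2215] turn [ 0.04 -0.02  0.24] | dist 0.227
```

```bash
python3 -m handwheel '[1,0,-0.003,-0.03,0,0,0, 1,0,-0.005,-0.06,0,0,0, 1,0.005,-0.008,-0.095,0,0,0, 1,0.01,-0.01,-0.13,0,0,0, 1,0.015,-0.012,-0.16,0,0,0, 1,0.02,-0.015,-0.185,0,0,0, 1,0.03,-0.016,-0.205,0,0,0, 1,0.04,-0.017,-0.217,0,0,0, 1,0.0452,-0.017,-0.2215,0,0,0, 1,0.0452,-0.017,-0.2215,0,0,0, 1,0.0452,-0.017,-0.2215,0,0,0]' 35
python3 - <<'E'
from h import *
status(); plan(.4566,.404,.075,8.7)
im,d=ctrl.get_image("scene"); 
u,v=proj("scene",[.4566,.404,.1])[0].astype(int)
cv2.imwrite("pics/s16z.png",cv2.resize(im[v-60:v+60,u-80:u+80],None,fx=4,fy=4,interpolation=cv2.INTER_CUBIC))
E
```

```text
t: 28.65
tool_pos: [0.4593, 0.4009, 0.1812]
tool_rot: [1.095, 1.277, -1.099]
contact_force: [-1.1, -0.1, -0.4]
opening: 0.0855
t 28.65 pos [0.4593 0.4009 0.1812] jaw 8.7 xaxis [-0.002 -0.002 -1.   ] q [ 0.6   0.05  1.7  -0.    1.39  0.44] F [-1.1 -0.1 -0.4] open 0.0855
shift [ 0.1062 -0.0019 -0.0037] turn [-0.02  0.09  0.12] | dist 0.106
```

View pics/s16z.png

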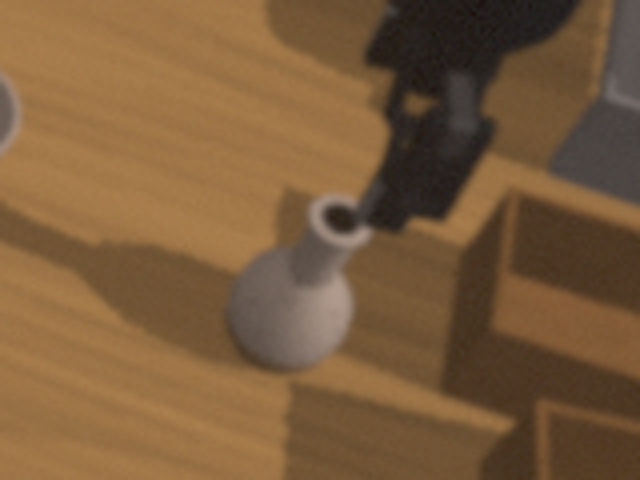

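```bash
python3 -m handwheel '[1,0.015,-0.001,-0.003,0,0,0, 1,0.04,-0.001,-0.003,0,0,0, 1,0.065,-0.001,-0.003,0,0,0, 1,0.087,-0.001,-0.003,0,0,0, 1,0.1,-0.001,-0.003,0,0,0, 1,0.102,-0.001,-0.003,0,0,0, 1,0.102,-0.001,-0.003,0,0,0]' 35
python3 - <<'E'
from h import *
status(); plan(.4566,.404,.08,8.7)
im,d=ctrl.get_image("scene"); 
u,v=proj("scene",[.4566,.404,.1])[0].astype(int)
cv2.imwrite("pics/s17z.png",cv2.resize(im[v-60:v+60,u-80:u+80],None,fx=4,fy=4,interpolation=cv2.INTER_CUBIC))
E
```

```text
t: 29.28
tool_pos: [0.4585, 0.4039, 0.0804]
tool_rot: [1.097, 1.277, -1.098]
contact_force: [0.3, -0.1, 0.1]
opening: 0.0854
t 29.28 pos [0.4585 0.4039 0.0804] jaw 8.6 xaxis [-0.001 -0.001 -1.   ] q [ 0.6   0.16  1.76 -0.    1.22  0.45] F [ 0.3 -0.1  0.1] open 0.0854
shift [ 0.0005 -0.0019 -0.0004] turn [-0.06  0.02  0.04] | dist 0.002
```

View pics/s17z.png

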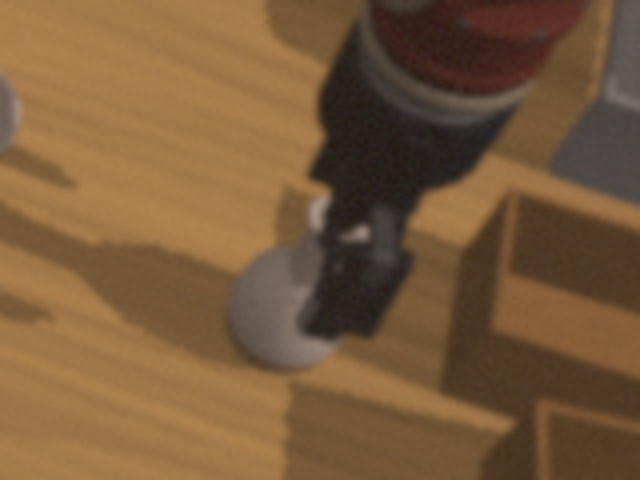

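The open fingers straddle the neck (330,230). I'll centre by 2 mm and close in stages.

```bash
python3 -m handwheel '[0.7,0,-0.002,0,0,0,0, 0.55,0,-0.002,0,0,0,0, 0.45,0,-0.002,0,0,0,0, 0.4,0,-0.002,0,0,0,0, 0.35,0,-0.002,0,0,0,0, 0.3,0,-0.002,0,0,0,0, 0.2,0,-0.002,0,0,0,0, 0.05,0,-0.002,0,0,0,0, 0.05,0,-0.002,0,0,0,0, 0.05,0,-0.002,0,0,0,0]' 40
python3 - <<'E'
from h import *
status()
im,d=ctrl.get_image("scene"); 
u,v=proj("scene",[.4566,.404,.1])[0].astype(int)
cv2.imwrite("pics/s18z.png",cv2.resize(im[v-60:v+60,u-80:u+80],None,fx=4,fy=4,interpolation=cv2.INTER_CUBIC))
E
```

```text
t: 30.17
tool_pos: [0.4567, 0.4046, 0.0812]
tool_rot: [1.097, 1.277, -1.096]
contact_force: [0.1, -0.1, 5.0]
opening: 0.0252
t 30.17 pos [0.4567 0.4046 0.0812] jaw 8.7 xaxis [ 0.001  0.001 -1.   ] q [ 0.6   0.15  1.77 -0.    1.22  0.45] F [ 0.1 -0.1  5. ] open 0.0252
```

View pics/s18z.png

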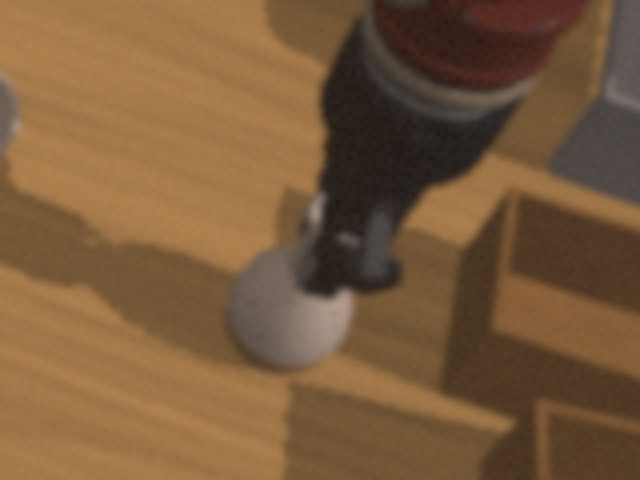

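The neck is gripped (25 mm opening) and the vase is unmoved. Lift.

```bash
python3 -m handwheel '[0.05,-0.005,0,0,0,0,0, 0.05,-0.015,0,0,0,0,0, 0.05,-0.03,0,0,0,0,0, 0.05,-0.05,0,0,0,0,0, 0.05,-0.075,0,0,0,0,0, 0.05,-0.1,0,0,0,0,0, 0.05,-0.12,0,0,0,0,0, 0.05,-0.135,0,0,0,0,0, 0.05,-0.14,0,0,0,0,0, 0.05,-0.14,0,0,0,0,0]' 50
python3 - <<'E'
from h import *
status(); plan(.607,-.164,.215,8.7)
im,d=ctrl.get_image("scene"); cv2.imwrite("pics/s19.png",im)
u,v=proj("scene",[.4566,.404,.2])[0].astype(int)
cv2.imwrite("pics/s19z.png",cv2.resize(im[v-60:v+60,u-80:u+80],None,fx=4,fy=4,interpolation=cv2.INTER_CUBIC))
E
```

```text
t: 31.05
tool_pos: [0.4569, 0.4047, 0.2225]
tool_rot: [1.099, 1.276, -1.094]
contact_force: [-0.7, 1.1, -0.6]
opening: 0.0246
t 31.05 pos [0.4569 0.4047 0.2225] jaw 8.7 xaxis [ 0.002  0.002 -1.   ] q [0.6  0.02 1.66 0.   1.46 0.45] F [-0.7  1.1 -0.6] open 0.0246
shift [0.0069 0.0624 0.5849] turn [-0.   -0.07 -0.15] | dist 0.588
```

View pics/s19z.png

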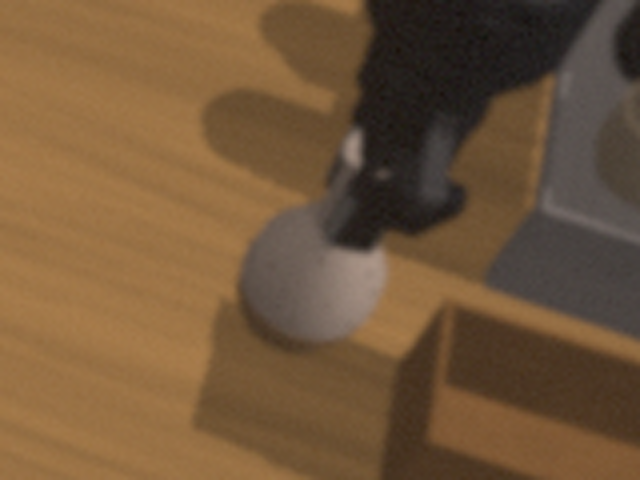

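The vase is hanging from the neck grip at (315,260). Carry it gently (moderate acceleration, so it doesn't swing in the pads).

```bash
python3 -m handwheel '[0.05,0,0.001,0.006,0,0,0, 0.05,0,0.002,0.018,0,0,0, 0.05,0,0.004,0.036,0,0,0, 0.05,0,0.006,0.06,0,0,0, 0.05,0,0.009,0.088,0,0,0, 0.05,0,0.013,0.118,0,0,0, 0.05,0,0.016,0.15,0,0,0, 0.05,0,0.019,0.182,0,0,0, 0.05,0,0.023,0.214,0,0,0, 0.05,0,0.026,0.246,0,0,0, 0.05,0,0.03,0.278,0,0,0, 0.05,0,0.033,0.31,0,0,0]' 50
python3 -m handwheel '[0.05,0,0.003,0.032,0,0,0, 0.05,0,0.007,0.064,0,0,0, 0.05,0,0.01,0.096,0,0,0, 0.05,0,0.014,0.128,0,0,0, 0.05,0,0.017,0.16,0,0,0, 0.05,0,0.02,0.19,0,0,0, 0.05,0,0.023,0.216,0,0,0, 0.05,0.002,0.025,0.238,0,0,0, 0.05,0.004,0.027,0.255,0,0,0, 0.05,0.006,0.028,0.266,0,0,0, 0.05,0.007,0.0294,0.273,0,0,0, 0.05,0.007,0.0294,0.2749,0,0,0]' 50
python3 -m handwheel '[0.05,0,0,0,0,0,0, 0.05,0,0,0,0,0,0]' 50
python3 - <<'E'
from h import *
status(); plan(.607,-.164,.105,8.7)
im,d=ctrl.get_image("scene"); cv2.imwrite("pics/s20.png",im)
E
```

```text
t: 32.1
tool_pos: [0.5351, 0.1003, 0.2191]
tool_rot: [1.096, 1.278, -1.099]
contact_force: [0.4, 0.5, -0.9]
opening: 0.025
t: 33.1
tool_pos: [0.6061, -0.165, 0.2125]
tool_rot: [1.097, 1.279, -1.098]
contact_force: [-0.5, -1.3, -1.0]
opening: 0.0247
t: 33.27
tool_pos: [0.6064, -0.1635, 0.2136]
tool_rot: [1.096, 1.278, -1.096]
contact_force: [-0.7, 0.2, -1.8]
opening: 0.0252
t 33.27 pos [ 0.6064 -0.1635  0.2136] jaw 8.8 xaxis [-0.  0. -1.] q [-0.38  0.07  1.62  0.    1.45 -0.53] F [-0.7  0.2 -1.8] open 0.0252
shift [0.1086 0.0005 0.0006] turn [ 0.05 -0.03  0.  ] | dist 0.109
```

View pics/s20.png

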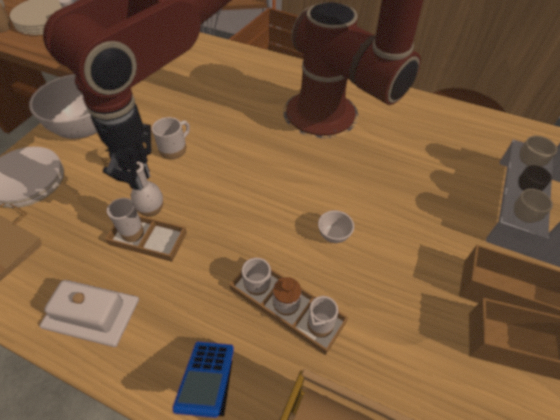

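The vase is over the short carton at (147,200), the free compartment below at (163,240); the other pieces are undisturbed. Descend.

```bash
python3 -m handwheel '[0.05,0.006,0,0,0,0,0, 0.05,0.018,0,0,0,0,0, 0.05,0.035,0,0,0,0,0, 0.05,0.053,0,0,0,0,0, 0.05,0.07,0,0,0,0,0, 0.05,0.085,0,0,0,0,0, 0.05,0.097,0,0,0,0,0, 0.05,0.106,0,0,0,0,0, 0.05,0.109,0,0,0,0,0, 0.05,0.109,0,0,0,0,0, 0.05,0.109,0,0,0,0,0]' 50
python3 - <<'E'
from h import *
status(); plan(.607,-.164,.085,8.7)
im,d=ctrl.get_image("scene"); 
u,v=proj("scene",[.613,-.2035,.06])[0].astype(int)
print((proj("scene",[[.607,-.164,.022],[.607,-.164,.145]])-[u-80,v-60])*4)
cv2.imwrite("pics/s21z.png",cv2.resize(im[v-60:v+60,u-80:u+80],None,fx=4,fy=4,interpolation=cv2.INTER_CUBIC))
E
```

```text
t: 34.23
tool_pos: [0.6069, -0.1645, 0.1052]
tool_rot: [1.097, 1.276, -1.096]
contact_force: [-0.3, 1.0, -0.4]
opening: 0.0243
t 34.23 pos [ 0.6069 -0.1645  0.1052] jaw 8.7 xaxis [ 0.001 -0.    -1.   ] q [-0.38  0.17  1.71 -0.    1.27 -0.53] F [-0.3  1.  -0.4] open 0.0243
shift [ 0.0202  0.0002 -0.0005] turn [-0.    0.03 -0.05] | dist 0.02
[[400.66315176 295.72778767]
 [350.22311    164.47962253]]
```

View pics/s21z.png

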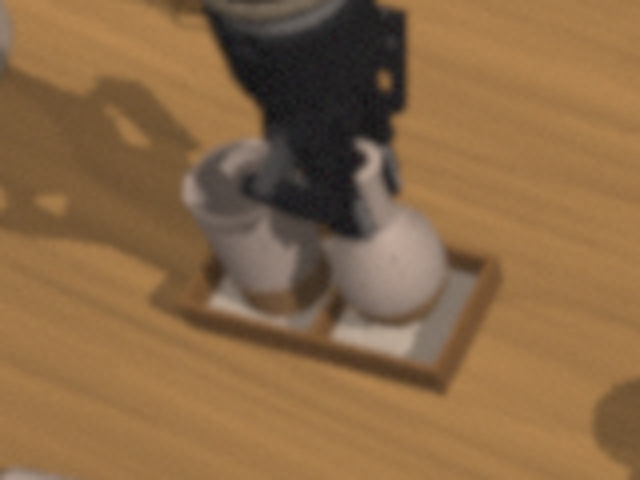

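The vase foot (400,310) sits over its compartment close to the prediction (401,296), and its axis is upright. Lower to contact.

```bash
python3 -m handwheel '[0.05,0.004,0,0,0,0,0, 0.05,0.008,0,0,0,0,0, 0.05,0.012,0,0,0,0,0, 0.05,0.015,0,0,0,0,0, 0.05,0.017,0,0,0,0,0, 0.05,0.0185,0,0,0,0,0, 0.05,0.02,0,0,0,0,0, 0.05,0.021,0,0,0,0,0, 0.05,0.021,0,0,0,0,0, 0.05,0.021,0,0,0,0,0]' 50
python3 -c "
from h import *
status()"
```

```text
t: 35.12
tool_pos: [0.6071, -0.1648, 0.0853]
tool_rot: [1.097, 1.276, -1.096]
contact_force: [-3.3, 0.7, 5.0]
opening: 0.025
t 35.12 pos [ 0.6071 -0.1648  0.0853] jaw 8.7 xaxis [ 0.001 -0.001 -1.   ] q [-0.38  0.19  1.72 -0.    1.23 -0.53] F [-3.3  0.7  5. ] open 0.025
```

```bash
python3 -m handwheel '[0.32,0,0,0,0,0,0, 0.38,0,0,0,0,0,0, 0.5,0,0,0,0,0,0, 0.65,0,0,0,0,0,0, 0.7,0,0,0,0,0,0, 0.7,0,0,0,0,0,0, 0.7,-0.01,0,0,0,0,0, 0.7,-0.03,0,0,0,0,0, 0.7,-0.055,0,0,0,0,0, 0.7,-0.085,0,0,0,0,0, 0.7,-0.11,0,0,0,0,0, 0.7,-0.13,0,0,0,0,0]' 50
python3 - <<'E'
from h import *
status(); plan(.42,-.03,.28,8.7)
im,d=ctrl.get_image("scene"); 
u,v=proj("scene",[.613,-.2035,.06])[0].astype(int)
cv2.imwrite("pics/s22z.png",cv2.resize(im[v-60:v+60,u-80:u+80],None,fx=4,fy=4,interpolation=cv2.INTER_CUBIC))
E
```

```text
t: 36.12
tool_pos: [0.6072, -0.1647, 0.2174]
tool_rot: [1.097, 1.274, -1.095]
contact_force: [0.7, -0.5, 0.4]
opening: 0.0596
t 36.12 pos [ 0.6072 -0.1647  0.2174] jaw 8.7 xaxis [ 0.003 -0.001 -1.   ] q [-0.38  0.07  1.62  0.    1.45 -0.53] F [ 0.7 -0.5  0.4] open 0.0596
shift [-0.0634 -0.1645 -0.1613] turn [-0.    0.11 -0.18] | dist 0.239
```

View pics/s22z.png

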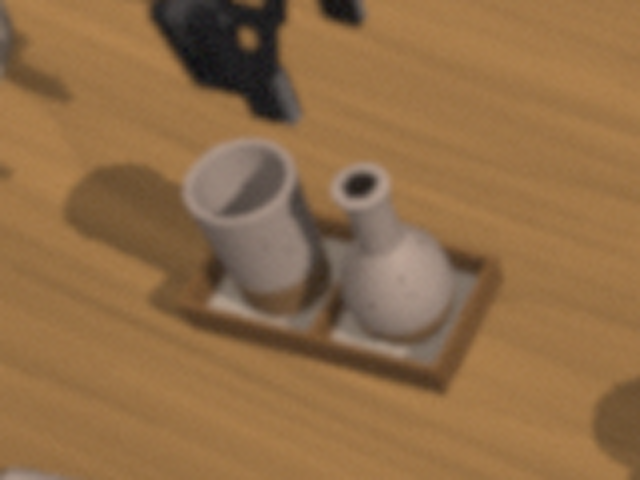

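Vase and tumbler both stand free, vase lip (360,185) and tumbler rim (240,180). I'll clear the arm and make a final measurement.

```bash
python3 -m handwheel '[0.7,-0.02,-0.015,-0.015,0,0,0, 0.7,-0.045,-0.04,-0.04,0,0,0, 0.7,-0.06,-0.07,-0.07,0,0,0, 0.7,-0.0634,-0.1,-0.1,0,0,0, 0.7,-0.0634,-0.13,-0.13,0,0,0, 0.7,-0.0634,-0.155,-0.155,0,0,0, 0.7,-0.0634,-0.1645,-0.1613,0,0,0, 0.7,-0.0634,-0.1645,-0.1613,0,0,0, 0.7,-0.0634,-0.1645,-0.1613,0,0,0]' 50
python3 - <<'E'
from h import *
o=status()
C=dict(L=((.6283,.1653),-10.6),S=((.613,-.2035),8.7))
I=dict(pourer=("L",(.643,.244),.084),jar=("L",(.6283,.1653),.09),cup=("L",(.6135,.0867),.068),tumbler=("S",(.619,-.243),.104),vase=("S",(.607,-.164),.129),bowl=(None,(.415,.1943),.044),mug=(None,(.3355,-.3187),.088))
for n in("top","scene"):
    im,d=ctrl.get_image(n); cv2.imwrite(f"pics/{n}F.png",im); P=cloud(n,d); P[d==0]=-1; Q=P.reshape(-1,3)
    for k,(b,c,h) in I.items():
        q=Q[(np.hypot(*(Q[:,:2]-c).T)<.055)&(abs(Q[:,2]-h)<.006)]
        if len(q)<10: print(n,k,"few",len(q)); continue
        A=np.c_[2*q[:,:2],np.ones(len(q))]; s=np.linalg.lstsq(A,(q[:,:2]**2).sum(1),rcond=None)[0][:2]
        if b:
            a=np.radians(C[b][1]); dx=s-C[b][0]; s2=[np.cos(a)*dx[0]+np.sin(a)*dx[1],-np.sin(a)*dx[0]+np.cos(a)*dx[1]]
        else: s2=s-np.array(c)
        print(n,k,len(q),s.round(4),"rel",np.round(s2,4),"ztop",np.median(q[:,2]).round(4))
E
```

```text
t: 36.92
tool_pos: [0.4195, -0.0297, 0.2777]
tool_rot: [1.097, 1.275, -1.095]
contact_force: [-0.2, 0.2, 0.2]
opening: 0.0596
t 36.92 pos [ 0.4195 -0.0297  0.2777] jaw 8.7 xaxis [ 0.002 -0.001 -1.   ] q [-0.25 -0.49  2.   -0.    1.63 -0.4 ] F [-0.2  0.2  0.2] open 0.0596
top pourer 175 [0.6407 0.2435] rel [-0.0022  0.0792] ztop 0.0833
top jar 75 [0.629  0.1783] rel [-0.0017  0.0129] ztop 0.0903
top cup 174 [0.6125 0.0966] rel [-0.0029 -0.0704] ztop 0.068
top tumbler 184 [ 0.6161 -0.2434] rel [-0.0029 -0.0399] ztop 0.1035
top vase 150 [ 0.6048 -0.1642] rel [-0.0022  0.0401] ztop 0.1292
top bowl 233 [0.4134 0.1934] rel [-0.0016 -0.0009] ztop 0.0432
top mug 261 [ 0.3348 -0.3198] rel [-0.0007 -0.0011] ztop 0.0875
scene pourer 259 [0.6437 0.2458] rel [0.0004 0.0819] ztop 0.0834
scene jar 97 [0.6293 0.1641] rel [ 0.0012 -0.001 ] ztop 0.0898
scene cup 222 [0.6142 0.0946] rel [-0.0009 -0.0721] ztop 0.0673
scene tumbler 196 [ 0.6194 -0.2424] rel [ 0.0004 -0.0395] ztop 0.1025
scene vase 138 [ 0.6076 -0.1629] rel [0.0008 0.041 ] ztop 0.1288
scene bowl 244 [0.4165 0.1953] rel [0.0015 0.001 ] ztop 0.0432
scene mug 177 [ 0.3365 -0.3174] rel [0.001  0.0013] ztop 0.0865
```

```bash
ls pics | tail -3
```

```text
top1.png
top1z.png
topF.png
```

View pics/sceneF.png

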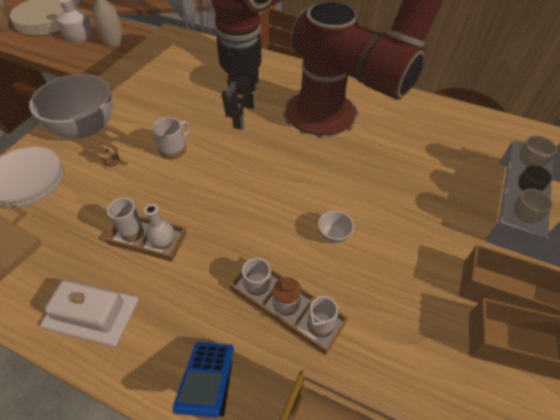

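The jar and cup fits disagree between views; the 55 mm window includes neighbours' points. I'll recheck with a 36 mm window on the saved picture's moment.

```bash
python3 - <<'E'
from h import *
for n in("top","scene"):
    im,d=ctrl.get_image(n); P=cloud(n,d); P[d==0]=-1; Q=P.reshape(-1,3)
    for k,c,h,w in(("jar",(.6283,.1653),.09,.02),("cup",(.6135,.0867),.068,.038)):
        q=Q[(np.hypot(*(Q[:,:2]-c).T)<w)&(abs(Q[:,2]-h)<.006)]
        A=np.c_[2*q[:,:2],np.ones(len(q))]; s=np.linalg.lstsq(A,(q[:,:2]**2).sum(1),rcond=None)[0][:2]
        a=np.radians(-10.6); dx=s-(.6283,.1653)
        print(n,k,len(q),"rel",np.round([np.cos(a)*dx[0]+np.sin(a)*dx[1],-np.sin(a)*dx[0]+np.cos(a)*dx[1]],4))
E
```

```text
top jar 72 rel [-0.0018 -0.0036]
top cup 145 rel [-0.0027 -0.0816]
scene jar 96 rel [ 0.0012 -0.001 ]
scene cup 199 rel [-0.     -0.0791]
```

All pieces are within 4 mm of their compartment centres, and the mug and bowl are unmoved. Handing in.

```bash
python3 -c "
from station import ctrl
print(ctrl.finish_job())"
```

```text
the job is handed in; nothing more can be done
None
```

All five pieces are packed, upright and released. In the long carton the pourer is at +y, the jar in the middle and the cup at −y; in the short carton the vase is at +y and the tumbler at −y. I handed the job in at about 37 s of the 128 s allowed.

**Last checks:**
- Both cameras put every piece within 4 mm of its compartment centre. The top heights were within about 2 mm of standing on the carton floor, and the pictures show the pieces upright.
- The mug and bowl read within 2 mm of where they started.
- The gripper was clear of everything, at z = 0.28 m.

**Disagreements and corrections:**
- The first final fit put the jar about 13 mm off in the top view and the cup 8–10 mm off in both views. The measuring window included points from neighbouring pieces; a narrower window brought both views back to within 4 mm.
- The jar was first gripped on its lid, so I regripped it 6 mm lower before lifting.
- The hand-in itself reports no verdict.

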